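Clamp the grater with the loose crank

ROBOT

A 6-joint arm with a two-finger parallel gripper is mounted at the origin on the work surface. World frame = base frame: x ahead of the robot, y to its left, z up, the work surface at z = 0. Lengths are in m, angles in rad, forces in N, time in s.
With the tool pointing down it reaches from about 0.375 to 0.9 m from the base axis. Payload 3.1 kg.
Tool frame: the origin (TCP) lies on the centre line of the jaws, within the pads' length; the fingertips stand 25 mm ahead of it and the grasp point (between the pads) lies 6 mm ahead of it; x points along the fingers, y is the direction in which the jaws open and shut, and the axes are right-handed (so a half turn about x gives the same grasp; the last joint's range is limited). The gripper opens to 87 mm and grips with 3 to 60 N. Pads are 19 mm wide; open, the fingers measure 117 mm over their backs; the gripper's body (75 mm by 190 mm) begins 51 mm behind the grasp point.
Start: joints at [-1.448, 0.527, 1.433, -0, 1.181, -0.178], TCP at [0.186, -0.597, 0.248] pointing down, gripper open.
Joint ranges: [-3.08, 3.08], [-0.75, 2.2], [0.22, 2.44], [-1.43, 4.57], [0, 2.65], [-2.85, 2.85]. Speed limits (rad/s): [2.79, 2.79, 3.14, 3.14, 3.14, 3.14].

INTERFACE

Orientations are given as a unit quaternion [x, y, z, w].
In Python, from rig import robot gives the robot as it stands. The module is installed in compiled form; this text tells all that it offers.
- The arm moves only by the tool move_arm, never from a script. Its argument "commands" is a list of rows, each a list of 5 numbers: the gripper's target within -1 to 1 (shut at 1, half-way at 0, fully open at -1), then the shift along the tool's x, y, z in mm, then the turn about the tool's x in degrees. A call has 1 to 8 rows; each row is the pose to reach, as a shift and turn from the pose commanded when the call began, along the tool's axes at that moment; what a row does not reach only later rows make up. A row lasts 1/12 s, in which the tool goes at most 41.7 mm and 7.16 degrees, less where a joint would pass 70% of its speed; a pose out of reach is approached as far as the arm can. A call with a gripper value outside its range is refused whole. The fingers move at their own pace and stop on an object; "newtons" is the grip in N (left out, the last holds). Time passes only in rows, so rows that repeat a pose let the fingers close. It gives the time, the measured TCP pose, the force and the opening at its end, in the units of the state.
- robot.get_obs(): the state, without advancing time (a new reading comes with each control period).
- robot.camera(name): name is "scene" or "side" or "wrist"; returns a dict with "image" (420x560x3 uint8, red, green, blue), "fx", "fy", "cx", "cy" (pixels), "xyz" and "rotation" of the camera in the world; the wrist camera has in their place "tool_from_camera" (4x4, takes a point from camera to tool coordinates, whose origin is the TCP and whose axes are the tool frame's). Camera axes: x right, y down, z forward; pixel columns grow to the right and rows downward; lengths in m; the calibration is good to about 2 mm. A picture is of the moment at which its call begins: read the wrist's pose just before it. There is no depth.
- robot.hand_in(): hands the job in, once; it reports no verdict.
Trained networks look in a picture, given as the dict that the camera call returned (one of the last four; its "shot" number tells which), for a name from the list of things; names that differ only in an ending like _2 or _b are one class to them, and where a whole thing is asked for, a point or a joint stands for the part that bears it (a point fixed in the world has none). Each returns a list of dicts, best first, with "p" (0 to 1); they miss things now and then, are a little off and sometimes report something else, mostly with a low value. They report only what shows in the picture. A call takes as long as a camera call. They do not tell look-alikes from the thing itself.
- robot.regions_of(picture, name): "pixels" (420x560 bool, what is visible of it) and "bbox" ([left, top, right, bottom] in pixels, round what is visible of it).
The state is a dict: "time": time; "q": joint angles; "joint_velocities": joint speeds; "joint_torque": joint torques, N m; "position": TCP position; "tool_rot": TCP orientation; "ft_force": force on the tool from outside, world axes, zero at the start; "moment": the same for the moment, N m; "grip_width": finger opening in m.
Only numpy, scipy, OpenCV 4.12 (cv2) and the standard library are available. Lean on these libraries where they do the work, as an engineer would, in place of code of your own. Each camera call takes 0.05 s, during which the arm holds its last target.

TASK

The grater slips about in use: fit the loose crank onto the square shaft end of the clamp, right down to the collar, and wind it clockwise (seen from above) until the jaws hold the grater snugly. Feel your way: do not ram the crank onto the shaft, do not over-tighten, and do not push the jaw itself. Leave the crank sitting on the shaft, let go of it, and leave the other kitchen things where they are.

Things in the scene. Friction and masses are not known exactly. Their poses are not given: they have to be found in the camera images.
- crank_hub (a point): Centre of the loose steel crank's hub, a square-sided block 36 x 36 mm, 40 mm high, gripped on its two y sides. A square socket, 20 mm wide and 30 mm deep, opens in its underside. The crank stands socket down; this point is on the socket axis, 20 mm above the underside. x points along the flat arm (16 mm wide, 10 to 18 mm above the underside) to the handle; z up.
- crank_handle (a point): Point on the axis of the crank's upright round wooden handle, 65 mm from the socket axis along the crank's x, 50 mm above the crank's underside. The handle is 24 mm across, reaches from 20 to 78 mm above the underside and spins freely on its pin, so a gripper may hold it without turning its wrist.
- crank: The whole crank, about 0.35 kg; origin at the socket's mouth (centre of the hub's underside), x along the arm, z up. A 16 mm pin end under the handle reaches down to the same level as the underside. It fits the shaft in any of four directions, when its sides are within about 6 degrees of the square's; it is seated when its underside rests on the collar.
- shaft_seat (a point): Top of the round collar (36 mm across) at the foot of the clamp's upright shaft end, on the shaft axis, 85 mm above the table; axes of the clamp. Above it stands an 18 mm square, 22 mm high, and on that a round nose, 16 mm across, 7 mm high, which enters the socket at any angle. The square starts at any angle, which is not measured: this frame does not turn with it.
- clamp: The fixed clamp: wooden bed 160 mm wide (x), 317 mm long (y), 20 mm thick, a grey gearbox (90 x 90 mm, top 75 mm above the table) under the shaft at its +y end, a fixed jaw at its -y end. Origin on the table under the shaft axis, z up. The shaft has 0.2 N m of friction: light pressure does not turn it, winding takes about 3 N at the handle.
- jaw: The moving jaw, a wooden block 130 mm long (x), 14 mm thick (y), 34 mm high, on stiff springs (14 N/mm, 11 mm of travel) before a carriage. Turning the shaft clockwise (seen from above) drives it towards the clamp's -y, 30 mm a turn, some 2 to 2.5 turns in all; it stays where it is left. Origin at the bottom of its back face.
- jaw_face (a point): Centre of the moving jaw's pressing face (which looks to the clamp's -y), 38 mm above the table.
- fixed_jaw (a point): Centre of the fixed jaw's face (which looks to the clamp's +y), 38 mm above the table; axes of the clamp. The gap between the jaws is this point's distance from jaw_face along the clamp's y.
- grater: Flat steel grater lying loose on the bed between the jaws: box body 170 (x) x 80 (y) x 20 mm, wire loop at -x; origin under the box body's centre. It is clamped across its 80 mm. Once both jaws touch it the resistance climbs over about the next radian: 7 N along the handle's path clamps it with some 50 N, about 40 N of which stay on letting go; 13 N (150 N at the jaws) bends it.
- mug: Bystander, loose: white ceramic mug with a chipped rim, 82 mm across, 90 mm high, with a handle at its y; origin under its centre.
- canister: Bystander, loose: pink plastic canister with a flip top, 94 mm across, 140 mm high; origin under its centre.
- pestle: Bystander, loose: wooden pestle lying on its side, 207 mm long, 48 mm thick at the head (x); origin under its middle.
- spoon: Bystander, loose: wooden spoon, 200 mm long, lying along its x; origin under its middle.
- sufuria_big: Bystander, loose: aluminium sufuria (pot without handles), 226 mm across the rim, 85 mm high; origin under its centre.
- sufuria_small: Bystander, loose: smaller aluminium sufuria nested in the big one, 192 mm across the rim, 95 mm high; origin under its centre.
There are look-alikes about, which are no part of the job. Of the things shaped like the crank, the bare steel one is meant.

How it is judged:
By the outcome, as a careful person would: the job done as asked, in the order asked, and still so for the second after the job is handed in, with the robot touching nothing.
It also fails if it takes over 72 s, if anything falls off the work surface, if the arm or the gripper's body presses on something with over 40 N, if the wrist force passes 120 N, or if a joint passes its speed limit or range.

## Working session

There is one attempt and no reset: what is moved stays moved. The work goes in short steps, Python scripts to look and compute and a tool call to move; the robot and the scene stay as the last step left them, time stands still between calls to the robot, and variables do not carry over. Pictures are saved under pics/ and viewed, and the job is handed in when it is done.

Besides the shell and the picture viewer there is one more tool, called as name([rows], argument=value, ...), one row to a line, values as JSON. move_arm: Moves the arm, as the interface text tells. Its arguments: {"type":"object","properties":{"commands":{"type":"array","items":{"type":"array","items":{"type":"number"}}},"newtons":{"type":"number"}},"required":["commands"]}

```bash
mkdir -p pics; cat > h.py <<'E'
import numpy as np, cv2
from rig import robot
from scipy.spatial.transform import Rotation as R
def save(p,name,crop=None,k=1):
    im=p["image"][:,:,::-1]
    if crop: im=im[crop[1]:crop[3],crop[0]:crop[2]]
    im=cv2.resize(im,None,fx=k,fy=k,interpolation=cv2.INTER_CUBIC)
    cv2.imwrite("pics/"+name+".png",im)
def cam(p,o=None):
    if "xyz" in p: return np.array(p["xyz"]),np.array(p["rotation"])
    T=np.array(p["tool_from_camera"]);Rt=R.from_quat(o["tool_rot"]).as_matrix()
    return np.array(o["position"])+Rt@T[:3,3],Rt@T[:3,:3]
def ray(p,u,v,z,o=None):
    c,M=cam(p,o); d=M@np.array([(u-p["cx"])/p["fx"],(v-p["cy"])/p["fy"],1])
    return c+d*(z-c[2])/d[2]
def proj(p,X,o=None):
    c,M=cam(p,o); q=M.T@(np.array(X)-c); return np.array([p["cx"]+p["fx"]*q[0]/q[2],p["cy"]+p["fy"]*q[1]/q[2]])
E
python3 - <<'E'
from h import *
o=robot.get_obs();print(o)
for n in ["scene","side","wrist"]:
    p=robot.camera(n);save(p,"a_"+n,k=1.4)
    print(n,p["fx"],p["cx"],p["cy"],p.get("xyz"),p.get("rotation"),p.get("tool_from_camera"))
    for k in ["crank","clamp","jaw","grater","shaft_seat","crank_hub","crank_handle"]:
        try:
            for r in robot.regions_of(p,k): print(n,k,round(r["p"],2),r["bbox"])
        except Exception as e: print(k,e)
E
```

```text
{'time': 0.0, 'q': array([-1.44751977e+00,  5.28452388e-01,  1.43388958e+00, -1.23682157e-05,
        1.18137123e+00, -1.78469659e-01]), 'joint_velocities': array([ 0.00041287, -0.00160596, -0.00073993, -0.00040144, -0.00068366,
        0.00063258]), 'joint_torque': array([-1.25143910e-03, -4.40046430e+01, -1.76588684e+01,  6.31138030e-02,
        5.81175741e-02, -1.55154785e-04]), 'position': array([ 0.18570227, -0.59607586,  0.24658407]), 'tool_rot': array([ 0.69909021,  0.10703026, -0.69905692,  0.10553116]), 'ft_force': array([-0.59724645,  0.44585228, -0.47294492]), 'moment': array([-0.02176924,  0.0451334 ,  0.00676162]), 'grip_width': 0.08720072105417963}
scene 426.11859446600806 281.42530286730766 211.60184093927478 [1.14516916 0.31959516 0.71011773] [ 0.47926286  0.77972849 -0.34443878 -0.20902757] None
scene crank 0.75 [163.5, 145.3, 198.1, 182.9]
scene crank 0.72 [201.8, 118.3, 237.3, 145.9]
scene crank 0.68 [321.2, 182.7, 350.8, 214.0]
scene clamp 0.7 [198.5, 197.1, 354.0, 288.0]
scene jaw 0.68 [275.5, 210.4, 302.0, 259.7]
scene grater 0.58 [215.1, 192.4, 278.9, 259.4]
sc
[... 1045 characters left out ...]
.8, 243.2, 372.4, 288.3]
side crank_hub 0.7 [327.6, 179.0, 355.8, 204.2]
side crank_handle 0.96 [324.1, 181.4, 358.9, 205.0]
side crank_handle 0.84 [381.2, 190.0, 407.5, 216.7]
side crank_handle 0.59 [327.6, 244.7, 369.8, 286.4]
wrist 346.8165717316759 280.0904919393485 211.862878240158 None None [[ 6.40743172e-04 -3.00279370e-01  9.53851084e-01 -1.38011649e-01]
 [ 9.99999790e-01  2.83674232e-04 -5.82440517e-04 -3.01347100e-04]
 [-9.56881028e-05  9.53851257e-01  3.00279488e-01 -8.28864497e-02]
 [ 0.00000000e+00  0.00000000e+00  0.00000000e+00  1.00000000e+00]]
wrist crank 0.88 [0.0, 0.0, 107.0, 34.2]
wrist crank_hub 0.63 [1.4, 0.0, 107.9, 35.9]
wrist crank_handle 0.65 [0.0, 0.5, 104.4, 34.0]
```

```bash
sed -i 's/return np.array(p\["xyz"\]),np.array(p\["rotation"\])/return np.array(p["xyz"]),R.from_quat(p["rotation"]).as_matrix()/' h.py
```

```text
(no output)
```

View pics/a_scene.png

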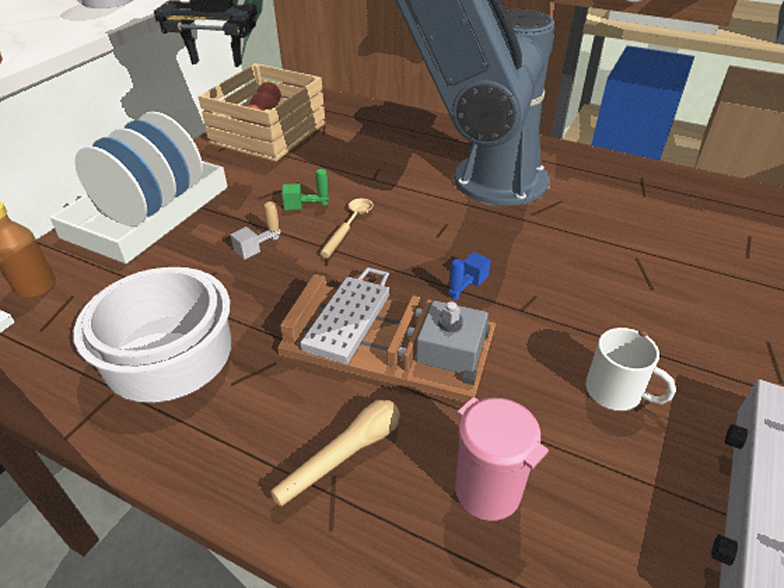

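View pics/a_side.png

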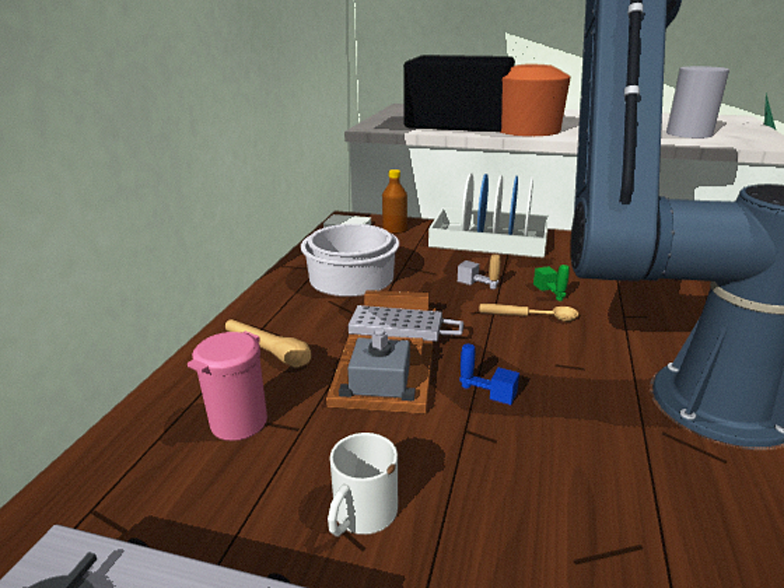

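View pics/a_wrist.png

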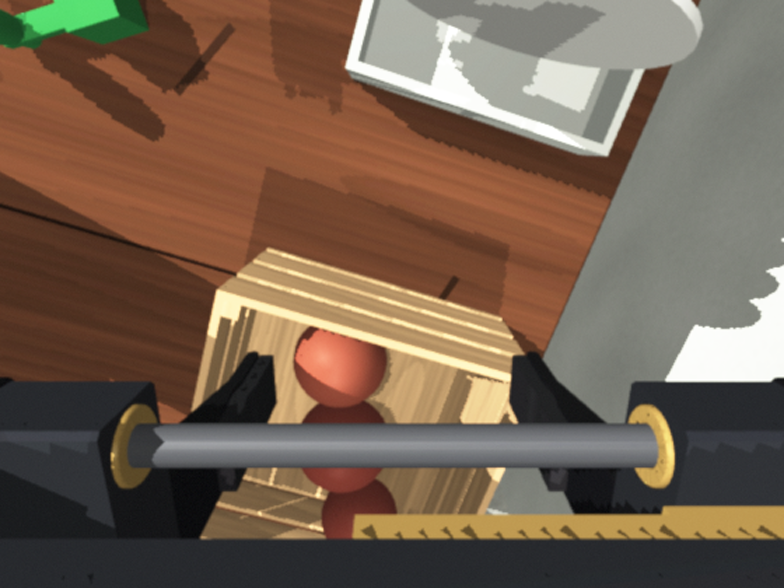

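```bash
python3 - <<'E'
from h import *
print(R.from_quat(robot.get_obs()["tool_rot"]).as_matrix().round(3))
p=robot.camera("scene");save(p,"b_crank",(150,130,290,200),5.5);save(p,"b_clamp",(190,180,360,290),4.7)
p2=robot.camera("side");save(p2,"b_crank2",(310,170,420,220),7);save(p2,"b_clamp2",(225,195,335,300),5.5)
E
```

```text
[[ 0.     0.297 -0.955]
 [ 0.    -0.955 -0.297]
 [-1.    -0.    -0.   ]]
```

View pics/b_crank.png

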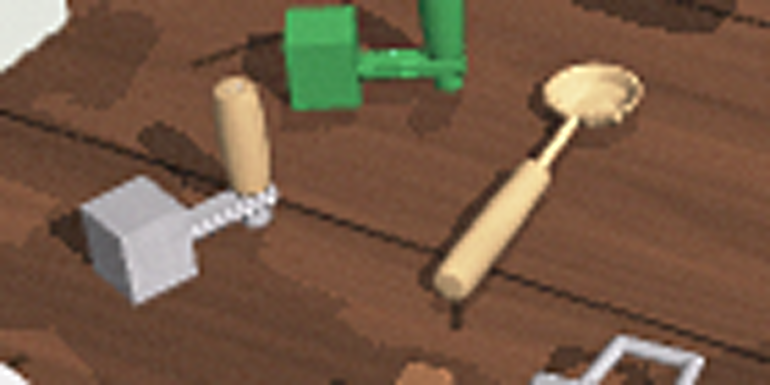

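View pics/b_clamp.png

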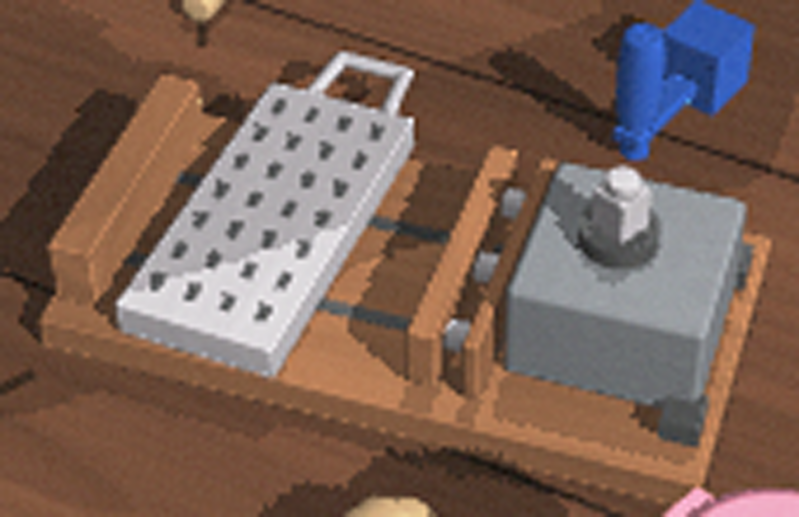

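View pics/b_crank2.png

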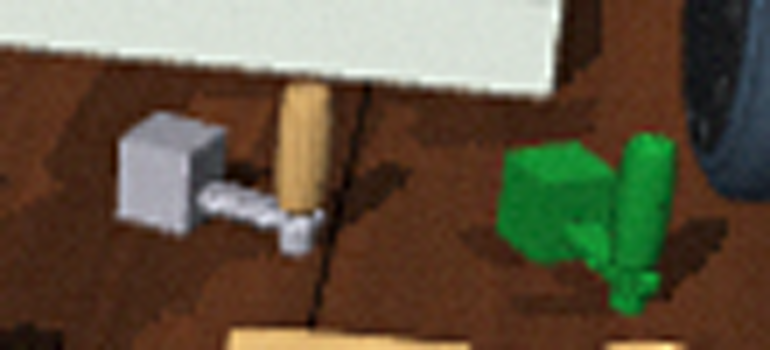

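View pics/b_clamp2.png

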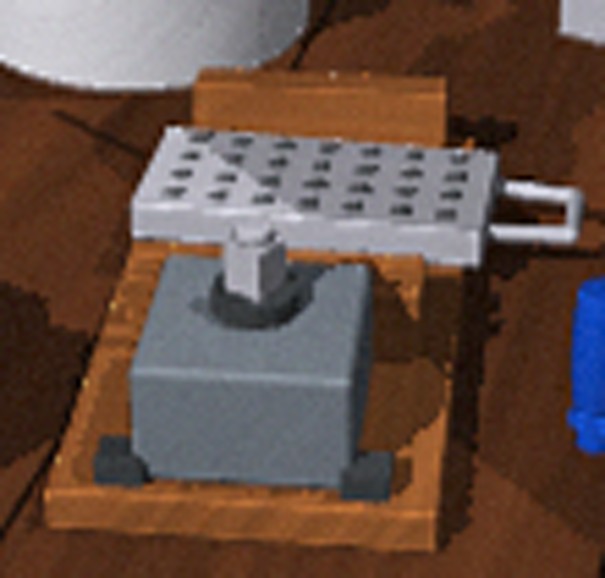

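```bash
python3 - <<'E'
from h import *
p=robot.camera("scene");p2=robot.camera("side")
f=lambda n,q,u,v,z: print(n,ray(q,u,v,z).round(4))
for u,v in [(165.3,167.6),(175.8,162.4),(184.9,167.8),(173.6,173.6)]: f("hub",p,u,v,.04)
f("handle top",p,192.9,145.3,.078);f("pin",p,196.9,170.4,.0)
for u,v in [(120,137),(163,113),(225,130),(187,150)]: f("hub side",p2,310+u/7,170+v/7,.04)
f("handle top2",p2,310+307/7,170+84/7,.078);f("pin2",p2,310+297/7,170+252/7,.0)
f("nose",p,190+625/4.7,180+178/4.7,.114);f("nose2",p2,225+254/5.5,195+235/5.5,.114)
for u,v in [(45,330),(705,482),(770,240)]: f("bed",p,190+u/4.7,180+v/4.7,.02)
for u,v in [(48,490),(438,520)]: f("bed2",p2,225+u/5.5,195+v/5.5,.02)
for u,v in [(118,310),(270,352),(413,118),(275,88)]: f("grater",p,190+u/4.7,180+v/4.7,.04)
E
```

```text
hub [ 0.4786 -0.3651  0.04  ]
hub [ 0.4474 -0.3546  0.04  ]
hub [ 0.4561 -0.3184  0.04  ]
hub [ 0.4897 -0.3295  0.04  ]
handle top [ 0.4045 -0.3232  0.078 ]
pin [ 0.4099 -0.3196  0.    ]
hub side [ 0.488  -0.3381  0.04  ]
hub side [ 0.473  -0.3699  0.04  ]
hub side [ 0.4424 -0.3576  0.04  ]
hub side [ 0.4561 -0.3313  0.04  ]
handle top2 [ 0.4047 -0.3309  0.078 ]
pin2 [ 0.4023 -0.3205  0.    ]
nose [0.5448 0.1065 0.114 ]
nose2 [0.541  0.1097 0.114 ]
bed [ 0.6663 -0.1277  0.02  ]
bed [0.6112 0.1781 0.02  ]
bed [0.4591 0.1529 0.02  ]
bed2 [0.6114 0.1727 0.02  ]
bed2 [0.4546 0.152  0.02  ]
grater [ 0.6551 -0.0921  0.04  ]
grater [ 0.6459 -0.0173  0.04  ]
grater [ 0.4776 -0.0324  0.04  ]
grater [ 0.4888 -0.1063  0.04  ]
```

Three crank-shaped things: steel with wooden handle at scene px (175,173), all green at (208,140), all blue at (340,190). The steel one fits ("bare steel"), and the enlarged crop confirms it. Move over it for a wrist view.

move_arm([
  [-1, 0, -20, -43, 5],
  [-1, 0, -40, -86, 10],
  [-1, 0, -60, -124, 15],
  [-1, 0, -77, -160, 20],
  [-1, 0, -93, -196, 25],
  [-1, 0, -109, -232, 30],
  [-1, 0, -125, -268, 33],
  [-1, 0, -140, -304, 33],
])

```text
time: 2.07
position: [0.4345, -0.372, 0.2478]
tool_rot: [0.7, -0.097, -0.7, -0.097]
ft_force: [0.4, -0.3, -0.2]
grip_width: 0.0871
```

move_arm([
  [-1, 10, 0, -34, 0],
  [-1, 20, 0, -50, 0],
  [-1, 20, 0, -50, 0],
])

```text
time: 2.32
position: [0.4845, -0.3867, 0.226]
tool_rot: [0.701, -0.095, -0.7, -0.095]
ft_force: [-0.5, -0.4, 0.5]
grip_width: 0.0871
```

```bash
python3 - <<'E'
from h import *
o=robot.get_obs();print(o["time"],o["position"],o["joint_velocities"].round(3));print(R.from_quat(o["tool_rot"]).as_matrix().round(3))
p=robot.camera("wrist");save(p,"c_wrist",k=1.4)
E
```

```text
2.3167 [ 0.48449635 -0.38666517  0.2260246 ] [-0.044 -0.037  0.061 -0.025  0.051 -0.022]
[[ 0.001 -0.267 -0.964]
 [-0.    -0.964  0.267]
 [-1.    -0.    -0.001]]
```

View pics/c_wrist.png

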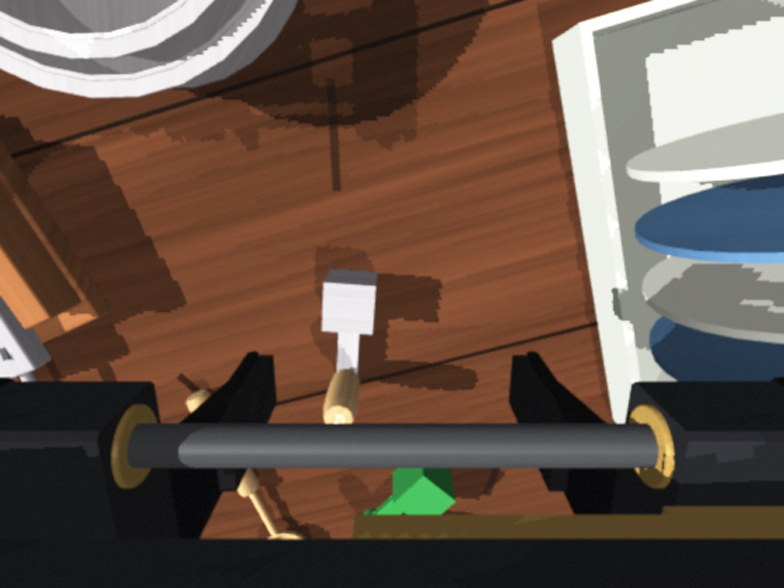

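Hub top at about (348,307)/1.4, arm and handle going down to (341,412)/1.4. Enlarge for accuracy.

```bash
python3 - <<'E'
from h import *
o=robot.get_obs()
p=robot.camera("wrist");save(p,"c_crop",(210,180,290,310),6)
im=p["image"].astype(int)
# bright hub top
m=((im.min(2)>150)).astype(np.uint8); m[:185]=0;m[250:]=0;m[:,:215]=0;m[:,285:]=0
cs,_=cv2.findContours(m,0,1);c=max(cs,key=cv2.contourArea);r=cv2.minAreaRect(c);b=cv2.boxPoints(r);print(b)
print([ray(p,u,v,.04,o).round(4) for u,v in b])
E
```

```text
[[230. 199.]
 [267. 199.]
 [267. 249.]
 [230. 249.]]
[array([ 0.4891, -0.3373,  0.04  ]), array([ 0.4795, -0.3719,  0.04  ]), array([ 0.4289, -0.3572,  0.04  ]), array([ 0.439, -0.321,  0.04 ])]
```

View pics/c_crop.png

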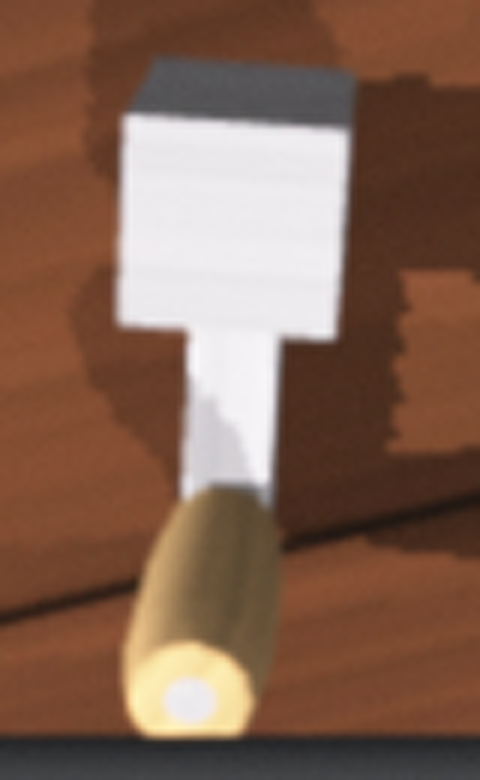

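```bash
python3 - <<'E'
from h import *
o=robot.get_obs();p=robot.camera("wrist")
P=np.array([ray(p,210+u/6,180+v/6,.04,o) for u,v in [(124,113),(350,128),(338,340),(116,326)]])
c=P.mean(0);H=ray(p,210+190/6,180+697/6,.078,o)
print(P.round(4),c.round(4),H.round(4),np.linalg.norm(H-c))
e=(P[3]-P[0]+P[2]-P[1]);print("edge ang",np.degrees(np.arctan2(e[1],e[0])),"len",np.linalg.norm(e)/2)
e=(P[0]-P[1]+P[3]-P[2]);print("edge2 ang-90",np.degrees(np.arctan2(e[1],e[0]))+90,"len",np.linalg.norm(e)/2)
d=H-c;print("handle ang",np.degrees(np.arctan2(d[1],d[0])))
Rt=R.from_quat(o["tool_rot"]).as_matrix();z=Rt[:,2];print("tool z ang",np.degrees(np.arctan2(z[1],z[0])))
print("shift mm",(Rt.T@(np.r_[c[:2],.028+.006]-o["position"])*1000).round(1))
E
```

```text
[[ 0.4878 -0.338   0.04  ]
 [ 0.4756 -0.3725  0.04  ]
 [ 0.4407 -0.3603  0.04  ]
 [ 0.4531 -0.3252  0.04  ]] [ 0.4643 -0.349   0.04  ] [ 0.4034 -0.3267  0.078 ] 0.07515244347685208
edge ang 160.24130227241858 len 0.037010444569232546
edge2 ang-90 160.4685527513354 len 0.03690351882412276
handle ang 159.90407400921808
tool z ang 164.35568181172115
shift mm [193.  -31.4  26.1]
```

```bash
python3 - <<'E'
from h import *
o=robot.get_obs();p=robot.camera("wrist")
Rt=R.from_quat(o["tool_rot"]).as_matrix()
for n,u,v,z in [("spoon",198/1.4,395/1.4,.02),("green",425/1.4,490/1.4,.04),("rackedge",600/1.4,330/1.4,.03)]:
    X=ray(p,u,v,z,o);d=Rt.T@(X-np.array([.4643,-.349,z]));print(n,X.round(3),"tool yz from hub",d[1:].round(3))
E
```

```text
spoon [ 0.418 -0.208  0.02 ] tool yz from hub [-0.123  0.083]
green [ 0.297 -0.362  0.04 ] tool yz from hub [0.058 0.157]
rackedge [ 0.392 -0.521  0.03 ] tool yz from hub [0.185 0.023]
```

move_arm([
  [-1, 20, -15, 12, 4],
  [-1, 50, -31, 26, 4],
  [-1, 85, -31, 26, 4],
  [-1, 110, -31, 26, 4],
  [-1, 125, -31, 26, 4],
  [-1, 125, -31, 26, 4],
])

```text
time: 3.02
position: [0.462, -0.3489, 0.1]
tool_rot: [-0.695, 0.12, 0.699, 0.123]
ft_force: [0.0, 1.1, 0.4]
grip_width: 0.0872
```

```bash
python3 - <<'E'
from h import *
o=robot.get_obs();print(o["position"])
Rt=R.from_quat(o["tool_rot"]).as_matrix();z=Rt[:,2];print(np.degrees(np.arctan2(z[1],z[0])))
print("shift mm",(Rt.T@(np.r_[.4643,-.349,.034]-o["position"])*1000).round(1))
p=robot.camera("wrist");save(p,"d_wrist",k=1.4)
p=robot.camera("side");save(p,"d_side",(300,100,440,230),5)
E
```

```text
[ 0.46195748 -0.34893159  0.10002672]
160.19142728315447
shift mm [66.  -0.5 -2.6]
```

View pics/d_wrist.png

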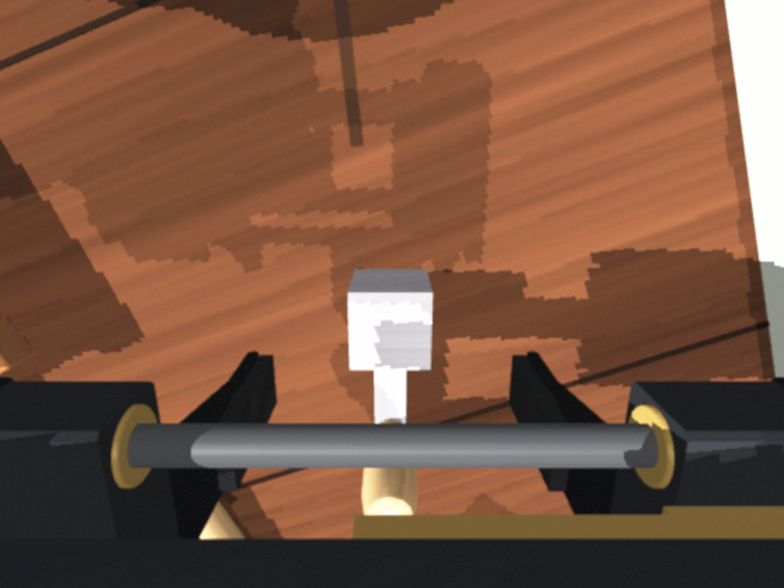

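View pics/d_side.png

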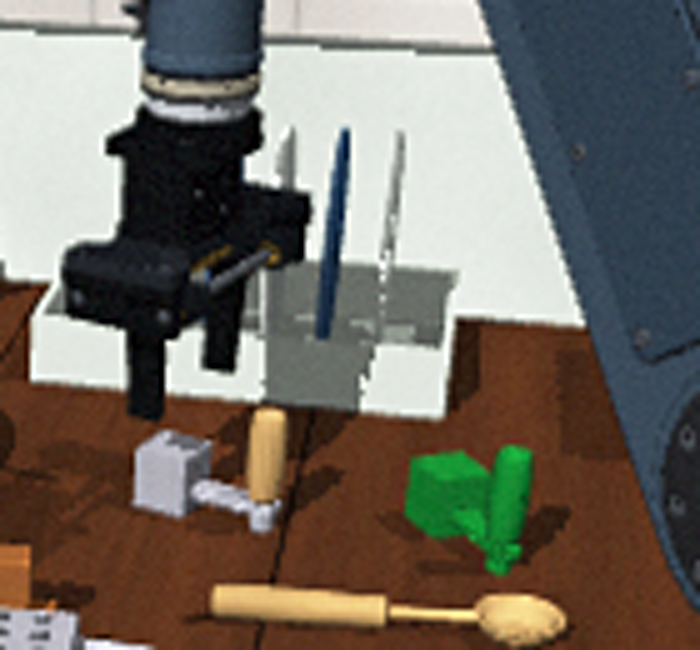

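move_arm([
  [-1, 30, 0, -2, 0],
  [-1, 50, 0, -2, 0],
  [-1, 62, 0, -2, 0],
  [-1, 66, 0, -2, 0],
  [-1, 66, 0, -2, 0],
])

```text
time: 3.53
position: [0.4667, -0.3513, 0.0368]
tool_rot: [0.697, -0.121, -0.697, -0.121]
ft_force: [-0.5, 1.4, 0.0]
grip_width: 0.087
```

move_arm([
  [0.3, 0, 0, 0, 0],
  [0.6, 0, 0, 0, 0],
  [1, 0, 0, 0, 0],
  [1, 0, 0, 0, 0],
  [1, 0, 0, 0, 0],
  [1, 0, 0, 0, 0],
  [1, 0, 0, 0, 0],
], newtons=35)

```text
time: 4.12
position: [0.4668, -0.351, 0.0367]
tool_rot: [0.697, -0.121, -0.697, -0.121]
ft_force: [0.6, -0.1, -0.6]
grip_width: 0.0486
```

```bash
python3 - <<'E'
from h import *
o=robot.get_obs();print(o["position"],o["grip_width"],o["ft_force"])
p=robot.camera("side");save(p,"e_side",(300,100,440,230),5)
E
```

```text
[ 0.46679248 -0.35095334  0.0367057 ] 0.04855921597555771 [ 0.55966128 -0.05688042 -0.58562044]
```

View pics/e_side.png

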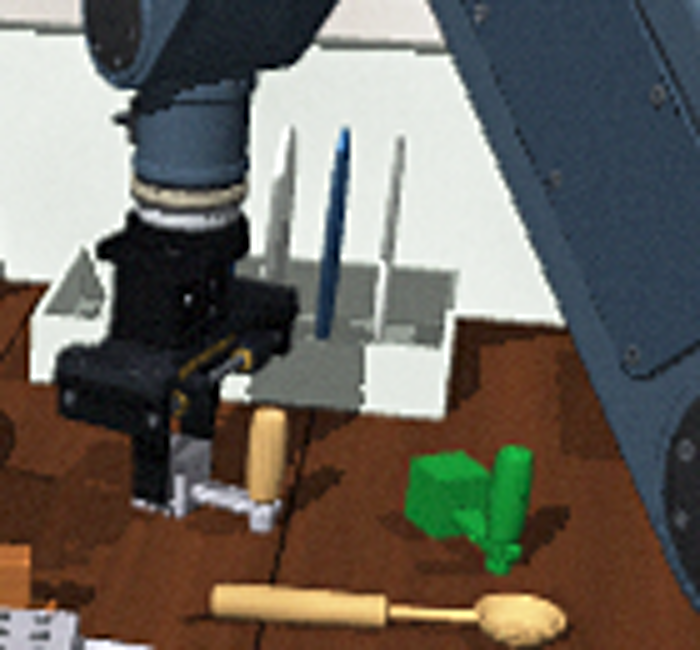

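move_arm([
  [1, 0, 0, 0, 0],
  [1, 0, 0, 0, 0],
  [1, 0, 0, 0, 0],
  [1, 0, 0, 0, 0],
])

```text
time: 4.5
position: [0.4667, -0.3506, 0.0365]
tool_rot: [-0.697, 0.121, 0.697, 0.121]
ft_force: [1.1, 1.3, 1.4]
grip_width: 0.0361
```

move_arm([
  [1, -20, 0, 0, 0],
  [1, -50, 0, 0, 0],
  [1, -90, 0, 0, 0],
  [1, -130, 0, 0, 0],
  [1, -165, 0, 0, 0],
  [1, -200, 0, 0, 0],
  [1, -200, 0, 0, 0],
])

```text
time: 5.08
position: [0.4694, -0.354, 0.2434]
tool_rot: [0.701, -0.124, -0.693, -0.118]
ft_force: [0.2, -1.0, -2.4]
grip_width: 0.0358
```

```bash
python3 - <<'E'
from h import *
o=robot.get_obs();print(o["position"],o["q"].round(2),o["grip_width"],o["ft_force"],o["moment"])
Rt=R.from_quat(o["tool_rot"]).as_matrix();z=Rt[:,2];print(Rt.round(3),np.degrees(np.arctan2(z[1],z[0])))
p=robot.camera("wrist");save(p,"f_wrist",k=1.4)
p=robot.camera("scene");save(p,"f_scene",k=1.4)
E
```

```text
[ 0.46944272 -0.35396324  0.24338711] [-0.84  0.48  1.54 -0.    1.11  1.08] 0.035828639323955434 [ 0.22256923 -1.00772648 -2.43849252] [-0.09739468 -0.19657162  0.05571726]
[[ 0.009 -0.337 -0.941]
 [-0.011 -0.941  0.337]
 [-1.     0.007 -0.012]] 160.30953214560225
```

View pics/f_wrist.png

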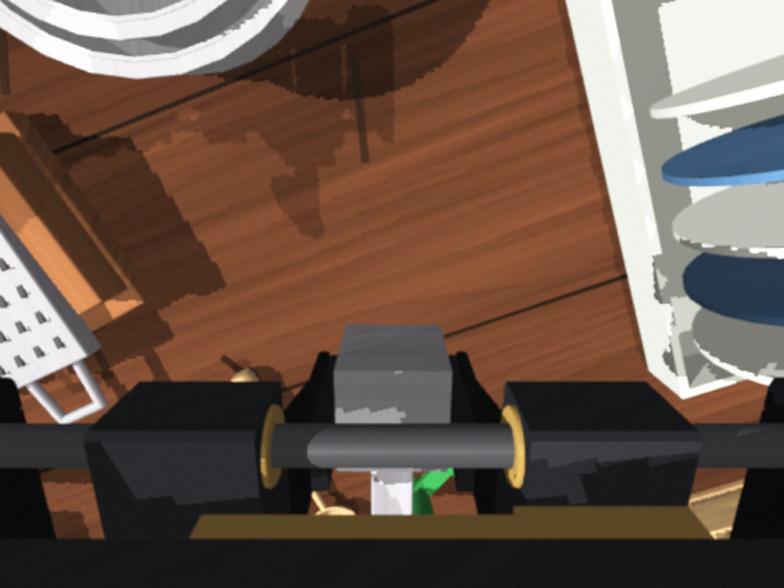

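View pics/f_scene.png

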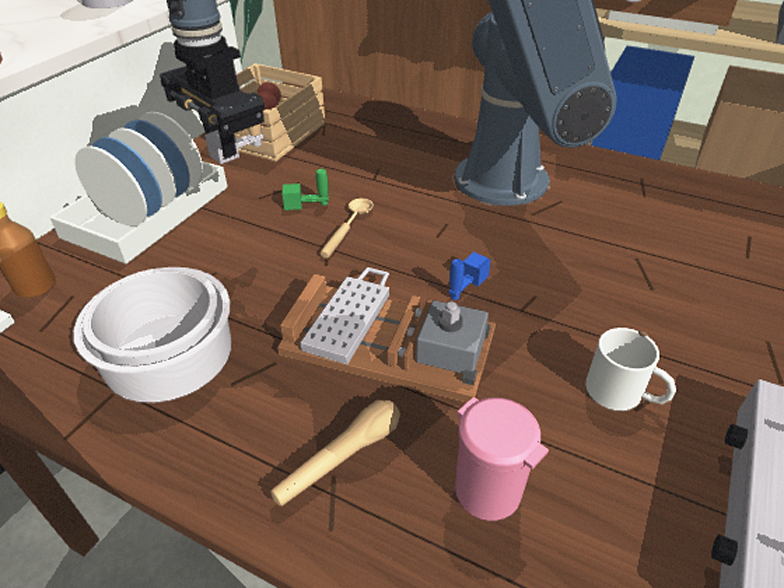

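```bash
python3 - <<'E'
from h import *
p=robot.camera("wrist");T=np.array(p["tool_from_camera"])
save(p,"f_crop",(215,220,345,350),5)
for u,v,x in [(337,371,-.0035),(449,374,-.0035),(346,326,.0365),(442,327,.0365)]:
    d=T[:3,:3]@np.array([(u/1.4-p["cx"])/p["fx"],(v/1.4-p["cy"])/p["fy"],1]);c=T[:3,3];print((c+d*(x-c[0])/d[0]).round(4))
E
```

```text
[-0.0035 -0.0172 -0.0165]
[-0.0035  0.0171 -0.0155]
[ 0.0365 -0.0181 -0.0159]
[ 0.0365  0.0188 -0.0154]
```

View pics/f_crop.png

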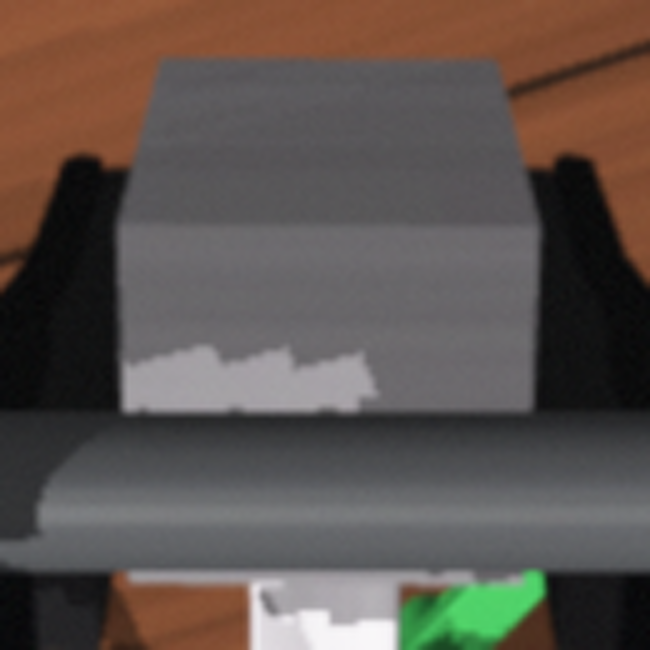

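move_arm([
  [1, 0, -20, 7, 0],
  [1, 0, -55, 18, 0],
  [1, 0, -92, 31, 0],
  [1, 0, -129, 44, 0],
  [1, 0, -166, 57, 0],
  [1, 0, -203, 70, 0],
  [1, 0, -240, 83, 0],
  [1, 0, -277, 96, 0],
])

```text
time: 5.9
position: [0.4674, -0.0555, 0.2338]
tool_rot: [-0.694, 0.121, 0.699, 0.122]
ft_force: [0.8, 0.4, -4.4]
grip_width: 0.0359
```

move_arm([
  [1, 0, -37, 13, 0],
  [1, 0, -74, 26, 0],
  [1, 0, -110, 39, 0],
  [1, 0, -146, 50, 0],
  [1, 0, -173, 56, 0],
  [1, 0, -183, 60, 0],
  [1, 0, -183, 60, 0],
  [1, 0, -183, 60, 0],
])

```text
time: 6.57
position: [0.4734, 0.1346, 0.2346]
tool_rot: [-0.695, 0.121, 0.698, 0.12]
ft_force: [-0.0, 0.4, -4.9]
grip_width: 0.0361
```

```bash
python3 - <<'E'
from h import *
o=robot.get_obs();print(o["time"],o["position"],o["q"].round(2),o["grip_width"])
Rt=R.from_quat(o["tool_rot"]).as_matrix();z=Rt[:,2];print(Rt[:,0].round(3),np.degrees(np.arctan2(z[1],z[0])))
p=robot.camera("wrist");save(p,"g_wrist",k=1.4);print(proj(p,[.543,.108,.114],o)*1.4)
E
```

```text
6.5667 [0.47344375 0.13455771 0.23455393] [ 0.05  0.37  1.77 -0.    1.01  1.96] 0.036109282749352226
[-0.005 -0.001 -1.   ] 160.39665982275008
[395.41437055 159.45716541]
```

View pics/g_wrist.png

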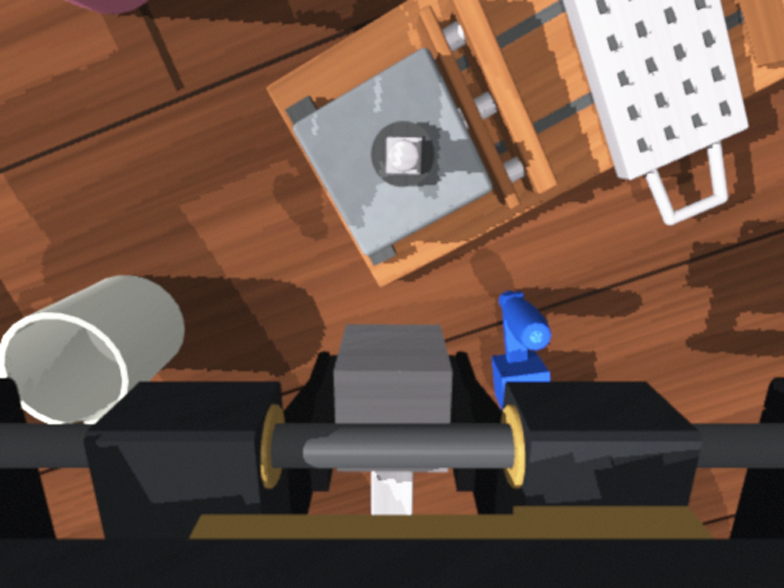

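```bash
python3 - <<'E'
from h import *
p=robot.camera("wrist");save(p,"g_crop",(255,78,325,142),9)
E
```

```text
(no output)
```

View pics/g_crop.png

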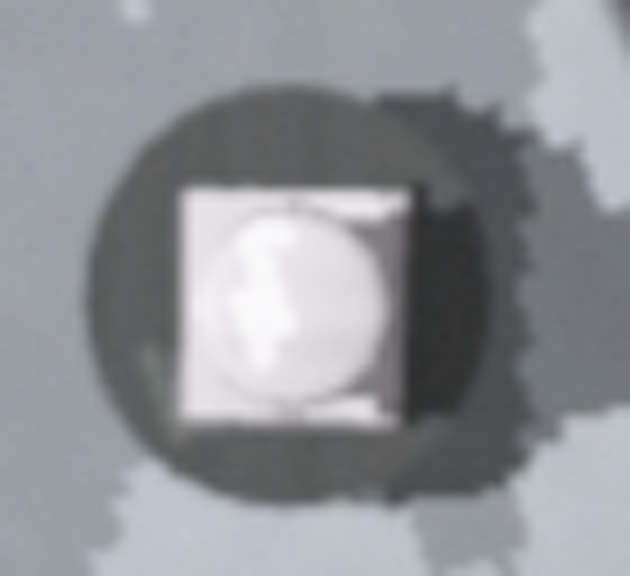

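```bash
python3 - <<'E'
from h import *
o=robot.get_obs();p=robot.camera("wrist")
f=lambda u,v,z: ray(p,255+u/9,78+v/9,z,o)
P=np.array([f(*c,.107) for c in [(182,188),(411,190),(404,424),(180,422)]])
c=P.mean(0);print(P.round(4),c.round(4))
for i in range(4):
    e=P[(i+1)%4]-P[i];print(np.degrees(np.arctan2(e[1],e[0]))%90,np.linalg.norm(e))
C=[f(88,300,.085),f(490,300,.085),f(289,85,.085),f(289,505,.085)];print("collar",np.mean(C,0).round(4),np.linalg.norm(C[0]-C[1]),np.linalg.norm(C[2]-C[3]))
print("nose",f(303,304,.114).round(4))
Rt=R.from_quat(o["tool_rot"]).as_matrix();z=Rt[:,2]
print("yaw",np.degrees(np.arctan2(z[1],z[0]))%90)
hub=o["position"]+Rt@np.array([.0365,0,.0023]);print("underside",hub)
print("shift",(Rt.T@(np.r_[c[:2],.114]-hub)*1000).round(1))
E
```

```text
[[0.5554 0.1083 0.107 ]
 [0.549  0.0909 0.107 ]
 [0.5317 0.0973 0.107 ]
 [0.5381 0.1148 0.107 ]] [0.5435 0.1028 0.107 ]
69.77333348464657 0.01857114181990337
69.47581286465615 0.0184476919403068
69.74475607130317 0.01856658497974147
69.48983041645914 0.018438408488353222
collar [0.5436 0.1028 0.085 ] 0.03565747628234686 0.03577265755251224
nose [0.5438 0.1022 0.114 ]
yaw 70.24253819915884
underside [0.47194645 0.13430312 0.19884792]
shift [ 84.7   5.3 -78.2]
```

move_arm([
  [1, 0, 2, -25, 0],
  [1, 0, 5, -55, 0],
  [1, 10, 5, -74, 0],
  [1, 30, 5, -78, 0],
  [1, 50, 5, -78, 0],
  [1, 65, 5, -78, 0],
  [1, 70, 5, -78, 0],
  [1, 70, 5, -78, 0],
])

```text
time: 7.38
position: [0.5456, 0.1024, 0.1649]
tool_rot: [-0.695, 0.122, 0.698, 0.121]
ft_force: [-0.4, -0.7, -4.3]
grip_width: 0.0355
```

```bash
cat > st.py <<'E'
from h import *
def st(c=(.5435,.1028)):
    o=robot.get_obs();Rt=R.from_quat(o["tool_rot"]).as_matrix();z=Rt[:,2]
    hub=o["position"]+Rt@np.array([.0365,0,.0023])
    print("t",round(o["time"],2),"yaw%90",round(np.degrees(np.arctan2(z[1],z[0]))%90,2),"downvec",Rt[:,0].round(4),"underside",hub.round(4),"shift to shaft",(Rt.T@(np.r_[c,.085]-hub)*1000).round(1),"F",o["ft_force"].round(1),"M",o["moment"].round(2),"tcp",o["position"].round(4),"w",round(o["grip_width"],4))
    return o
E
python3 - <<'E'
from st import *
st()
p=robot.camera("scene");save(p,"h_scene",(270,150,380,270),5)
p=robot.camera("side");save(p,"h_side",(220,140,340,280),4.2)
p=robot.camera("wrist");save(p,"h_wrist",k=1.4)
E
```

```text
t 7.38 yaw%90 70.18 downvec [-4.2e-03 -1.0e-04 -1.0e+00] underside [0.5433 0.1032 0.1284] shift to shaft [43.4  0.2 -0.5] F [-0.4 -0.7 -4.3] M [ 0.06 -0.02 -0.02] tcp [0.5456 0.1024 0.1649] w 0.0355
```

View pics/h_scene.png

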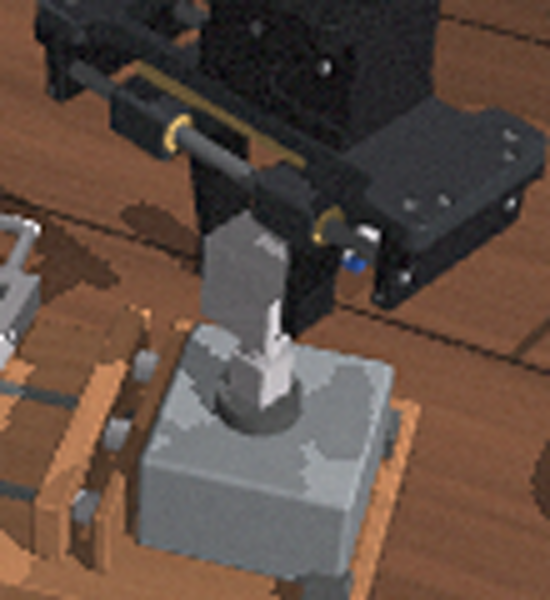

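View pics/h_side.png

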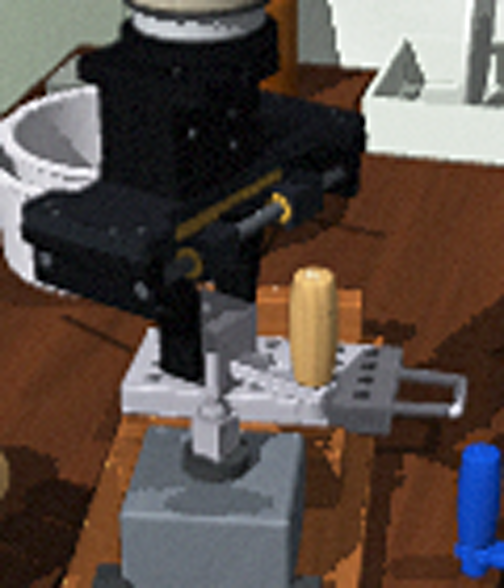

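View pics/h_wrist.png

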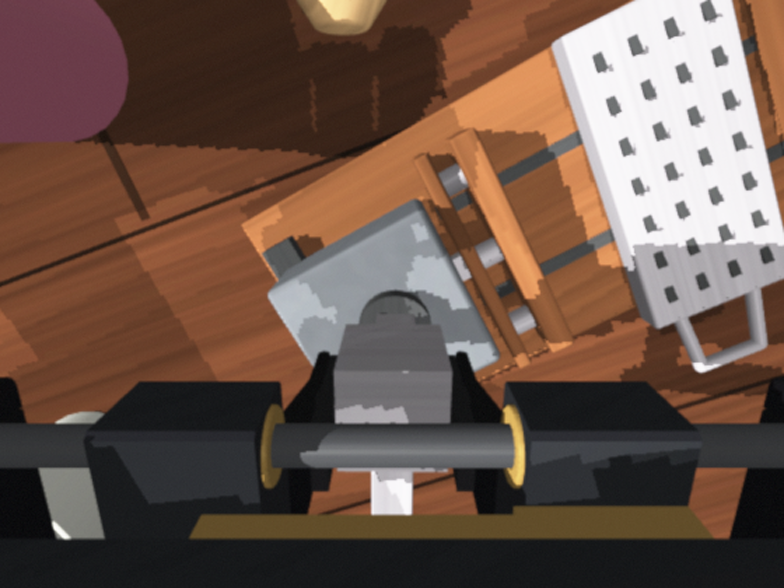

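```bash
cat > ov.py <<'E'
from st import *
def ov(tag,c=(.5435,.1028)):
    o=robot.get_obs();Rt=R.from_quat(o["tool_rot"]).as_matrix()
    hub=o["position"]+Rt@np.array([.0365,0,.0023])
    for n,cr,k in [("scene",(290,160,360,250),7),("side",(230,180,310,270),6)]:
        p=robot.camera(n);save(p,"t",cr,k);im=cv2.imread("pics/t.png")
        q=lambda X:tuple(int(round((a-b)*k)) for a,b in zip(proj(p,X),cr[:2]))
        for zz in (0,-.04):
            pts=[q(hub+Rt@np.array([zz,a*.018,b*.018])) for a,b in [(1,1),(1,-1),(-1,-1),(-1,1)]]
            cv2.polylines(im,[np.array(pts)],True,(0,0,255),1)
        for z,r in [(.085,.018),(.114,.008)]:
            cv2.polylines(im,[np.array([q([c[0]+r*np.cos(t),c[1]+r*np.sin(t),z]) for t in np.linspace(0,6.28,40)])],True,(0,255,0),1)
        cv2.imwrite(f"pics/{tag}_{n}.png",im)
E
python3 -c "
from ov import *
ov('i')"
```

```text
(no output)
```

View pics/i_scene.png

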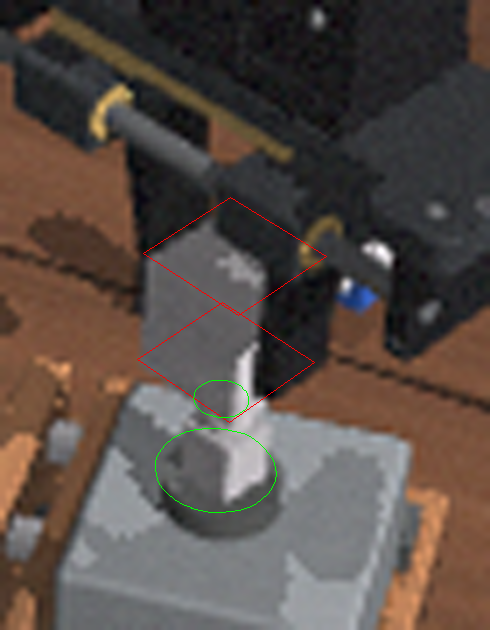

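View pics/i_side.png

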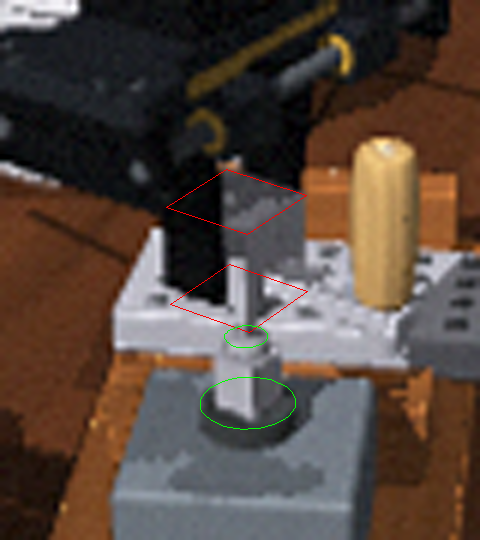

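move_arm([
  [1, 6, 0, 0, 0],
  [1, 12, 0, 0, 0],
  [1, 15, 0, 0, 0],
  [1, 17, 0, 0, 0],
  [1, 19, 0, 0, 0],
])

```text
time: 8.05
position: [0.5466, 0.1038, 0.1471]
tool_rot: [-0.696, 0.121, 0.697, 0.121]
ft_force: [-1.1, 1.0, -4.1]
grip_width: 0.0356
```

```bash
python3 -c "
from st import *
st()"
```

```text
t 8.05 yaw%90 70.3 downvec [-6.e-04 -0.e+00 -1.e+00] underside [0.5444 0.1046 0.1106] shift to shaft [25.6  2.   0.2] F [-1.1  1.  -4.1] M [-0.02 -0.02 -0.03] tcp [0.5466 0.1038 0.1471] w 0.0356
```

move_arm([
  [1, 0, 1, 0, 0],
  [1, 2, 1, 0, 0],
  [1, 3, 1, 0, 0],
  [1, 4, 1, 0, 0],
  [1, 5, 1, 0, 0],
  [1, 6, 1, 0, 0],
])

```text
time: 8.55
position: [0.5466, 0.1028, 0.143]
tool_rot: [0.697, -0.121, -0.696, -0.121]
ft_force: [-4.0, -1.2, 11.9]
grip_width: 0.0358
```

```bash
python3 -c "
from st import *
st()"
```

```text
t 8.55 yaw%90 70.3 downvec [ 6.e-04 -1.e-04 -1.e+00] underside [0.5445 0.1035 0.1065] shift to shaft [21.5  1.   0.7] F [-4.  -1.2 11.9] M [ 0.05  0.8  -0.03] tcp [0.5466 0.1028 0.143 ] w 0.0358
```

move_arm([
  [1, -2, 0, 0, 0],
  [1, -2, 0.5, 1, 0],
  [1, -1, 0.5, 1, 0],
  [1, 0, 0.5, 1, 0],
  [1, 1, 0.5, 1, 0],
  [1, 1, 0.5, 1, 0],
])

```text
time: 9.05
position: [0.5451, 0.1026, 0.14]
tool_rot: [-0.696, 0.121, 0.697, 0.121]
ft_force: [-0.1, 0.3, -5.5]
grip_width: 0.0358
```

```bash
python3 -c "
from st import *
st()"
```

```text
t 9.05 yaw%90 70.29 downvec [-9.e-04  0.e+00 -1.e+00] underside [0.5429 0.1034 0.1035] shift to shaft [18.5  0.3 -0.8] F [-0.1  0.3 -5.5] M [ 0.   -0.01 -0.  ] tcp [0.5451 0.1026 0.14  ] w 0.0358
```

Past the square's top (underside 103.5 mm) with no load: it has entered. Carry on down gently.

move_arm([
  [1, 3, 0, 0, 0],
  [1, 5, 0, 0, 0],
  [1, 8, 0, 0, 0],
  [1, 10, 0, 0, 0],
  [1, 12, 0, 0, 0],
  [1, 14, 0, 0, 0],
])

```text
time: 9.55
position: [0.5453, 0.1026, 0.1263]
tool_rot: [-0.697, 0.121, 0.697, 0.121]
ft_force: [-0.7, 0.3, -4.6]
grip_width: 0.0359
```

```bash
python3 -c "
from st import *
st()"
```

```text
t 9.55 yaw%90 70.29 downvec [-2.e-04  0.e+00 -1.e+00] underside [0.5431 0.1034 0.0898] shift to shaft [ 4.8  0.5 -0.6] F [-0.7  0.3 -4.6] M [ 0.03  0.07 -0.02] tcp [0.5453 0.1026 0.1263] w 0.0359
```

move_arm([
  [1, 1.5, 0, 0, 0],
  [1, 2.5, 0, 0, 0],
  [1, 3.5, 0, 0, 0],
  [1, 4.5, 0, 0, 0],
  [1, 4.5, 0, 0, 0],
])

```text
time: 9.97
position: [0.5452, 0.1026, 0.1219]
tool_rot: [-0.697, 0.121, 0.697, 0.121]
ft_force: [-0.3, -0.4, -4.7]
grip_width: 0.0354
```

```bash
python3 -c "
from st import *
st()"
```

```text
t 9.97 yaw%90 70.29 downvec [-1.e-04  0.e+00 -1.e+00] underside [0.5431 0.1034 0.0854] shift to shaft [ 0.4  0.4 -0.6] F [-0.3 -0.4 -4.7] M [0.1  0.04 0.02] tcp [0.5452 0.1026 0.1219] w 0.0354
```

move_arm([
  [1, 0.7, 0, 0, 0],
  [1, 1.2, 0, 0, 0],
  [1, 1.7, 0, 0, 0],
  [1, 1.7, 0, 0, 0],
])

```text
time: 10.3
position: [0.5453, 0.1026, 0.1215]
tool_rot: [0.697, -0.121, -0.697, -0.121]
ft_force: [-2.5, -0.3, 4.6]
grip_width: 0.0353
```

```bash
python3 -c "
from st import *
st()"
```

```text
t 10.3 yaw%90 70.29 downvec [ 4.e-04 -0.e+00 -1.e+00] underside [0.5431 0.1034 0.085 ] shift to shaft [-0.   0.5 -0.6] F [-2.5 -0.3  4.6] M [ 0.02  0.54 -0.02] tcp [0.5453 0.1026 0.1215] w 0.0353
```

move_arm([
  [-1, 0, 0, 0, 0],
  [-1, 0, 0, 0, 0],
  [-1, 0, 0, 0, 0],
  [-1, 0, 0, 0, 0],
  [-1, -10, 0, 0, 0],
  [-1, -35, 0, 0, 0],
  [-1, -60, 0, 0, 0],
  [-1, -82, 0, 0, 0],
])

```text
time: 10.97
position: [0.5456, 0.1027, 0.2041]
tool_rot: [0.697, -0.121, -0.696, -0.121]
ft_force: [0.4, -0.3, -0.8]
grip_width: 0.0809
```

move_arm([
  [-1, 0, 0, 10, 0],
  [-1, 0, 0, 40, 0],
  [-1, 0, 0, 67, 0],
  [-1, 0, 0, 67, 0],
  [-1, 0, 0, 67, 0],
])

```text
time: 11.38
position: [0.4801, 0.1258, 0.2023]
tool_rot: [-0.696, 0.121, 0.697, 0.12]
ft_force: [1.6, -0.6, -0.2]
grip_width: 0.0869
```

```bash
python3 - <<'E'
from st import *
st()
p=robot.camera("wrist");save(p,"j_wrist",k=1.4)
p=robot.camera("scene");save(p,"j_scene",(190,130,390,290),4)
p=robot.camera("side");save(p,"j_side",(220,140,340,280),4.2)
E
```

```text
t 11.38 yaw%90 70.37 downvec [-0.0017 -0.     -1.    ] underside [0.4778 0.1266 0.1658] shift to shaft [ 80.7   0.3 -69.9] F [ 1.6 -0.6 -0.2] M [0.02 0.   0.03] tcp [0.4801 0.1258 0.2023] w 0.0869
```

View pics/j_wrist.png

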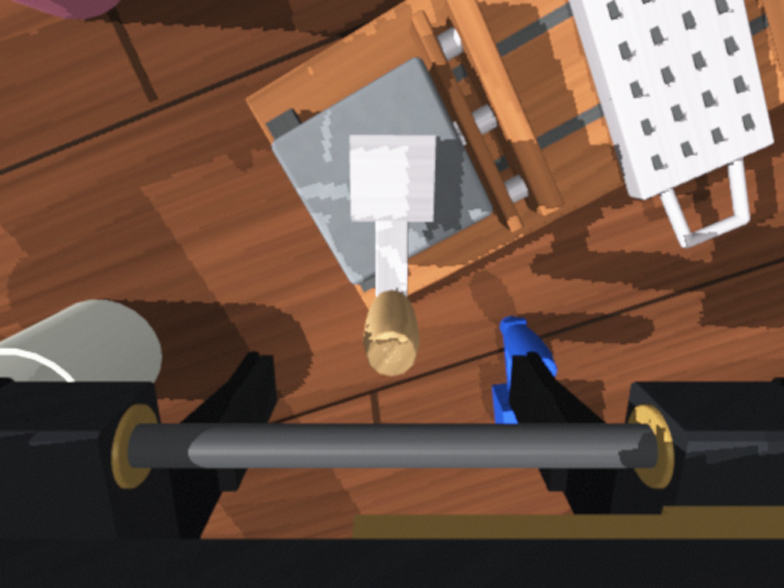

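View pics/j_scene.png

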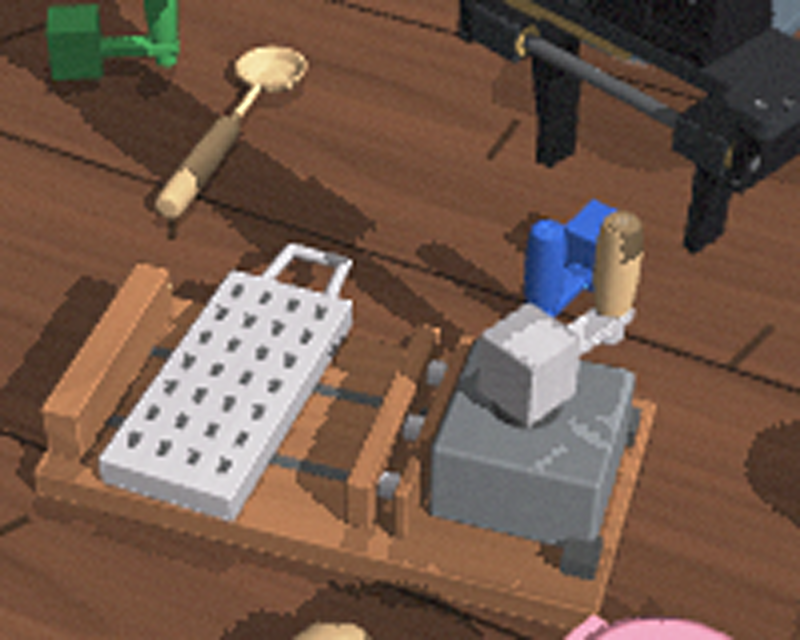

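View pics/j_side.png

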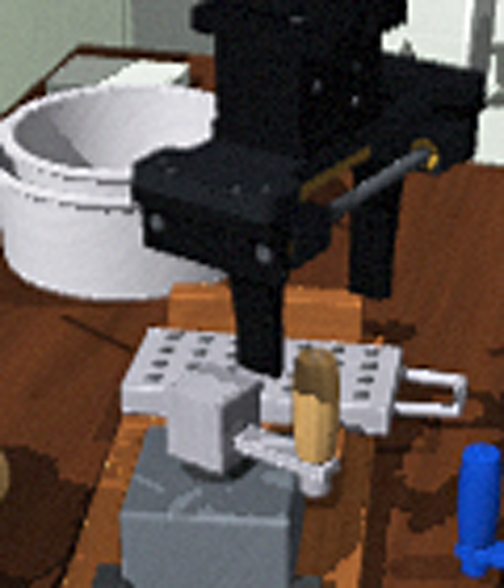

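```bash
python3 - <<'E'
from st import *
o=st();p=robot.camera("wrist")
H=ray(p,391/1.4,353/1.4,.163,o)
P=np.array([ray(p,u/1.4,v/1.4,.125,o) for u,v in [(350,136),(436,135),(434,221),(350,221)]]);c=P.mean(0)
print(H.round(4),c.round(4),[round(np.linalg.norm(P[i]-P[i-1]),4) for i in range(4)],np.linalg.norm((H-c)[:2]),np.degrees(np.arctan2(*(H-c)[1::-1])))
Rt=R.from_quat(o["tool_rot"]).as_matrix()
print((Rt.T@(np.r_[H[:2],.152]-o["position"])*1000).round(1))
# jaw/grater points
for n,u,v,z in [("jawfaceend",562,205,.055),("jawface far",476,0,.055),("grater near",637,198,.04),("grater far",572,0,.04)]:
    print(n,ray(p,u/1.4,v/1.4,z,o).round(4))
E
```

```text
t 11.53 yaw%90 70.28 downvec [ 0.0017 -0.     -1.    ] underside [0.4812 0.1259 0.166 ] shift to shaft [ 81.1   0.7 -66.3] F [-0.4 -0.3 -0.3] M [0.01 0.03 0.  ] tcp [0.4833 0.1251 0.2025] w 0.0872
[0.4867 0.1248 0.163 ] [0.5475 0.1024 0.125 ] [np.float64(0.0358), np.float64(0.0363), np.float64(0.0362), np.float64(0.0373)] 0.0647931540709718 159.77590487121947
[50.5 -0.8 -3.2]
jawfaceend [0.4961 0.0159 0.055 ]
jawface far [0.6136 0.0328 0.055 ]
grater near [ 0.4814 -0.0324  0.04  ]
grater far [ 0.5987 -0.0199  0.04  ]
```

move_arm([
  [-1, 15, 0, 0, 0],
  [-1, 35, 0, 0, 0],
  [-1, 50, 0, 0, 0],
  [0, 50, 0, 0, 0],
  [0.5, 50, 0, 0, 0],
  [1, 50, 0, 0, 0],
  [1, 50, 0, 0, 0],
  [1, 50, 0, 0, 0],
], newtons=30)

```text
time: 12.25
position: [0.483, 0.1252, 0.1533]
tool_rot: [0.697, -0.121, -0.696, -0.121]
ft_force: [0.4, 0.5, 0.2]
grip_width: 0.0618
```

move_arm([
  [1, 0, 0, 0, 0],
  [1, 0, 0, 0, 0],
  [1, 0, 0, 0, 0],
  [1, 0, 0, 0, 0],
  [1, 0, 0, 0, 0],
  [1, 0, 0, 0, 0],
  [1, 0, 0, 0, 0],
  [1, 0, 0, 0, 0],
])

```text
time: 12.92
position: [0.4822, 0.1253, 0.1524]
tool_rot: [-0.697, 0.121, 0.697, 0.121]
ft_force: [-0.5, 0.6, -0.1]
grip_width: 0.023
```

```bash
python3 - <<'E'
from st import *
o=st()
p=robot.camera("wrist");save(p,"k_wrist",k=1.4)
E
```

```text
t 12.92 yaw%90 70.29 downvec [-1.e-04  0.e+00 -1.e+00] underside [0.48   0.126  0.1159] shift to shaft [ 30.9   0.5 -67.6] F [-0.5  0.6 -0.1] M [ 0.03  0.03 -0.01] tcp [0.4822 0.1253 0.1524] w 0.023
```

View pics/k_wrist.png

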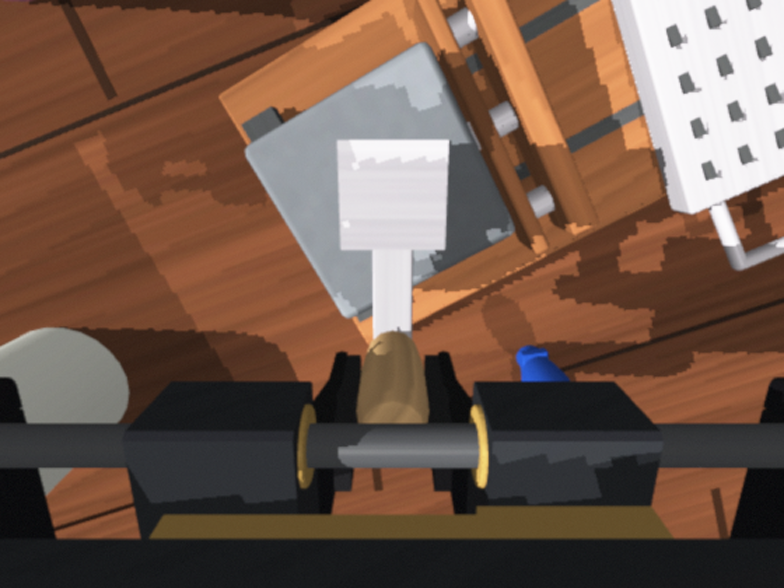

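```bash
cat > w.py <<'E'
from h import *
import sys
c=np.array([.5435,.103]);a0=160.0
def w():
    o=robot.get_obs();d=o["position"][:2]-c;r=np.linalg.norm(d);a=np.degrees(np.arctan2(d[1],d[0]))
    u=d/r;t=np.array([u[1],-u[0]])  # clockwise
    F=np.array(o["ft_force"])
    print("t",round(o["time"],2),"cw angle from start mod360",round((a0-a)%360,1),"r",round(r*1000,1),"Ftan resist",round(-F[:2]@t,2),"Frad out",round(F[:2]@u,2),"Fz",round(F[2],2),"tcp z",round(o["position"][2],4),"q",o["q"].round(2))
def tab(t0,ts,r=65,):
    f=lambda t:np.array([-r*np.sin(np.radians(t)),r*np.cos(np.radians(t))])
    print([[t]+[round(x,1) for x in (f(t)-f(t0))] for t in ts])
if __name__=="__main__":
    w(); t0=float(sys.argv[1]);tab(t0,[float(x) for x in sys.argv[2:]])
E
python3 w.py 80 90 105 120 135 150 165 180 195
```

```text
t 12.97 cw angle from start mod360 359.9 r 65.2 Ftan resist 0.29 Frad out 0.7 Fz 0.46 tcp z 0.1524 q [0.03 0.51 1.84 0.   0.8  1.94]
[[90.0, np.float64(-1.0), np.float64(-11.3)], [105.0, np.float64(1.2), np.float64(-28.1)], [120.0, np.float64(7.7), np.float64(-43.8)], [135.0, np.float64(18.1), np.float64(-57.2)], [150.0, np.float64(31.5), np.float64(-67.6)], [165.0, np.float64(47.2), np.float64(-74.1)], [180.0, np.float64(64.0), np.float64(-76.3)], [195.0, np.float64(80.8), np.float64(-74.1)]]
```

move_arm([
  [1, 0, -11.3, -1, 0],
  [1, 0, -22.2, -3.9, 0],
  [1, 0, -32.5, -8.7, 0],
  [1, 0, -41.8, -15.2, 0],
  [1, 0, -49.8, -23.2, 0],
  [1, 0, -56.3, -32.5, 0],
  [1, 0, -61.1, -42.8, 0],
  [1, 0, -64, -53.7, 0],
])

```text
time: 13.63
position: [0.5539, 0.1681, 0.152]
tool_rot: [-0.696, 0.121, 0.698, 0.119]
ft_force: [-4.5, -4.9, 2.6]
grip_width: 0.023
```

```bash
python3 w.py 80 90 105 120 135 150 165 180 195
python3 - <<'E'
from h import *
p=robot.camera("scene");save(p,"l_scene",(190,130,390,290),4)
E
```

```text
t 13.63 cw angle from start mod360 79.1 r 65.9 Ftan resist 3.72 Frad out -5.52 Fz 2.58 tcp z 0.152 q [ 0.1   0.59  1.63 -0.    0.92  2.02]
[[90.0, np.float64(-1.0), np.float64(-11.3)], [105.0, np.float64(1.2), np.float64(-28.1)], [120.0, np.float64(7.7), np.float64(-43.8)], [135.0, np.float64(18.1), np.float64(-57.2)], [150.0, np.float64(31.5), np.float64(-67.6)], [165.0, np.float64(47.2), np.float64(-74.1)], [180.0, np.float64(64.0), np.float64(-76.3)], [195.0, np.float64(80.8), np.float64(-74.1)]]
```

View pics/l_scene.png

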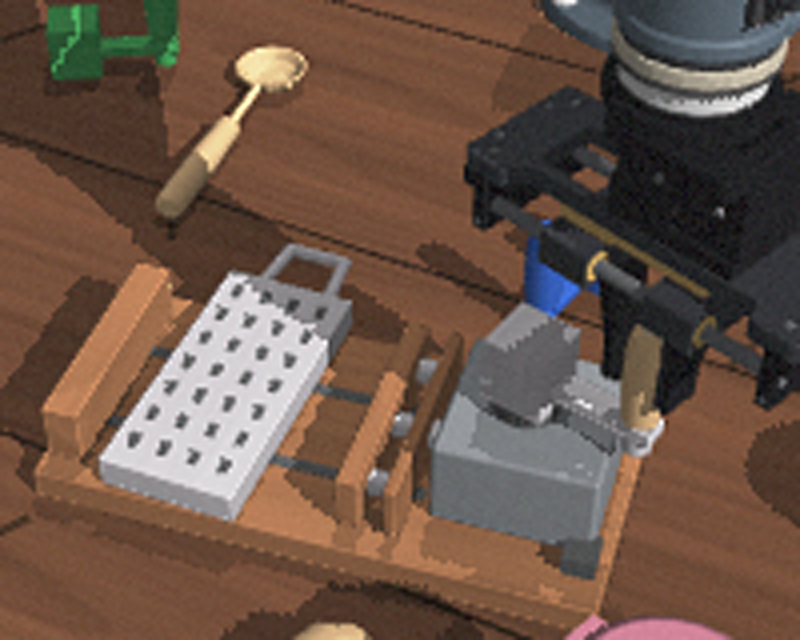

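```bash
python3 w.py 80 90 102 114 127 140 153 166 180 | tail -1; python3 w.py 180 195 210 225 240 255 270 285 300 | tail -1;  python3 w.py 300 315 330 345 360 375 390 405 420| tail -1
```

```text
[[90.0, np.float64(-1.0), np.float64(-11.3)], [102.0, np.float64(0.4), np.float64(-24.8)], [114.0, np.float64(4.6), np.float64(-37.7)], [127.0, np.float64(12.1), np.float64(-50.4)], [140.0, np.float64(22.2), np.float64(-61.1)], [153.0, np.float64(34.5), np.float64(-69.2)], [166.0, np.float64(48.3), np.float64(-74.4)], [180.0, np.float64(64.0), np.float64(-76.3)]]
[[195.0, np.float64(16.8), np.float64(2.2)], [210.0, np.float64(32.5), np.float64(8.7)], [225.0, np.float64(46.0), np.float64(19.0)], [240.0, np.float64(56.3), np.float64(32.5)], [255.0, np.float64(62.8), np.float64(48.2)], [270.0, np.float64(65.0), np.float64(65.0)], [285.0, np.float64(62.8), np.float64(81.8)], [300.0, np.float64(56.3), np.float64(97.5)]]
[[315.0, np.float64(-10.3), np.float64(13.5)], [330.0, np.float64(-23.8), np.float64(23.8)], [345.0, np.float64(-39.5), np.float64(30.3)], [360.0, np.float64(-56.3), np.float64(32.5)], [375.0, np.float64(-73.1), np.float64(30.3)], [390.0, np.float64(-88.8), np.float64(23.8)], [405.0, np.float64(-102.3), np.float64(13.5)], [420.0, np.float64(-112.6), np.float64(-0.0)]]
```

move_arm([
  [1, 0, -0.4, -11.3, 0],
  [1, 0, 1, -24.8, 0],
  [1, 0, 5.2, -37.7, 0],
  [1, 0, 12.7, -50.4, 0],
  [1, 0, 22.8, -61.1, 0],
  [1, 0, 35.1, -69.2, 0],
  [1, 0, 48.9, -74.4, 0],
  [1, 0, 64.6, -76.3, 0],
])

```text
time: 14.35
position: [0.6044, 0.0807, 0.1519]
tool_rot: [-0.696, 0.121, 0.697, 0.123]
ft_force: [-5.6, 6.1, 1.2]
grip_width: 0.0233
```

```bash
python3 w.py 180 180
```

```text
t 14.35 cw angle from start mod360 180.1 r 64.9 Ftan resist 3.81 Frad out -7.36 Fz 1.21 tcp z 0.1519 q [-0.05  0.63  1.56  0.    0.96  1.86]
[[180.0, np.float64(0.0), np.float64(0.0)]]
```

move_arm([
  [1, 0, 16.8, 3, 0],
  [1, 0, 32.5, 9.5, 0],
  [1, 0, 46, 19.8, 0],
  [1, 0, 56.3, 33.3, 0],
  [1, 0, 62.8, 49, 0],
  [1, 0, 65, 65.8, 0],
  [1, 0, 62.8, 82.6, 0],
  [1, 0, 56.3, 98.3, 0],
])

```text
time: 15.02
position: [0.4959, 0.0582, 0.1527]
tool_rot: [0.7, -0.122, -0.694, -0.121]
ft_force: [3.1, -3.2, -3.8]
grip_width: 0.0232
```

```bash
python3 w.py 300 300
python3 - <<'E'
from h import *
p=robot.camera("scene");save(p,"m_scene",(190,130,390,290),4)
E
```

```text
t 15.02 cw angle from start mod360 296.7 r 65.4 Ftan resist 4.44 Frad out -0.05 Fz -3.77 tcp z 0.1527 q [-0.11  0.51  1.84 -0.    0.79  1.81]
[[300.0, np.float64(0.0), np.float64(0.0)]]
```

View pics/m_scene.png

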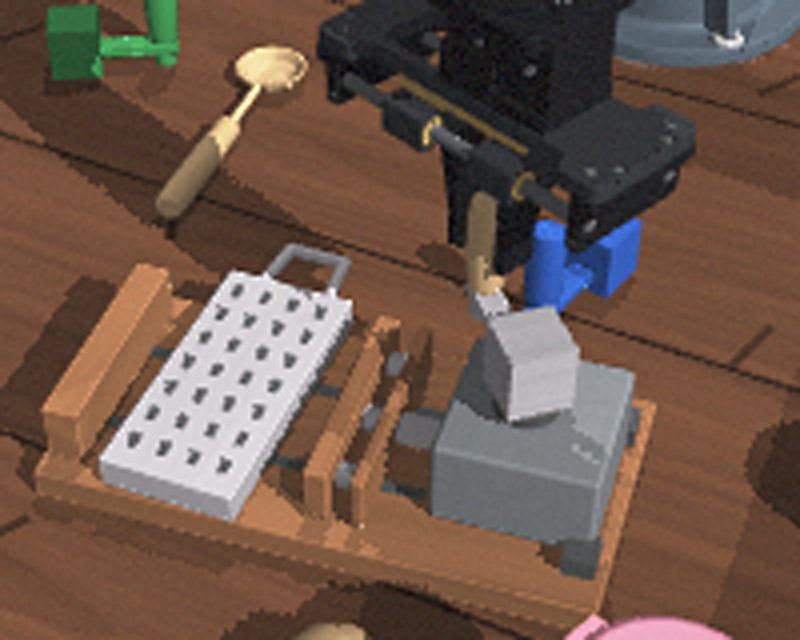

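move_arm([
  [1, 0, -10.3, 13.5, 0],
  [1, 0, -23.8, 23.8, 0],
  [1, 0, -39.5, 30.3, 0],
  [1, 0, -56.3, 32.5, 0],
  [1, 0, -73.1, 30.3, 0],
  [1, 0, -88.8, 23.8, 0],
  [1, 0, -102.3, 13.5, 0],
  [1, 0, -112.6, 0, 0],
])

```text
time: 15.73
position: [0.5302, 0.1674, 0.1524]
tool_rot: [-0.696, 0.121, 0.698, 0.121]
ft_force: [-4.9, -0.9, 2.1]
grip_width: 0.0231
```

```bash
python3 w.py 420 435 450 465 480 495 510 525 540
python3 - <<'E'
from h import *
p=robot.camera("scene");save(p,"n_scene",(190,130,390,290),4)
E
```

```text
t 15.73 cw angle from start mod360 58.4 r 65.8 Ftan resist 5.0 Frad out 0.13 Fz 2.07 tcp z 0.1524 q [0.1  0.57 1.69 0.   0.88 2.02]
[[435.0, np.float64(-6.5), np.float64(-15.7)], [450.0, np.float64(-8.7), np.float64(-32.5)], [465.0, np.float64(-6.5), np.float64(-49.3)], [480.0, np.float64(-0.0), np.float64(-65.0)], [495.0, np.float64(10.3), np.float64(-78.5)], [510.0, np.float64(23.8), np.float64(-88.8)], [525.0, np.float64(39.5), np.float64(-95.3)], [540.0, np.float64(56.3), np.float64(-97.5)]]
```

View pics/n_scene.png

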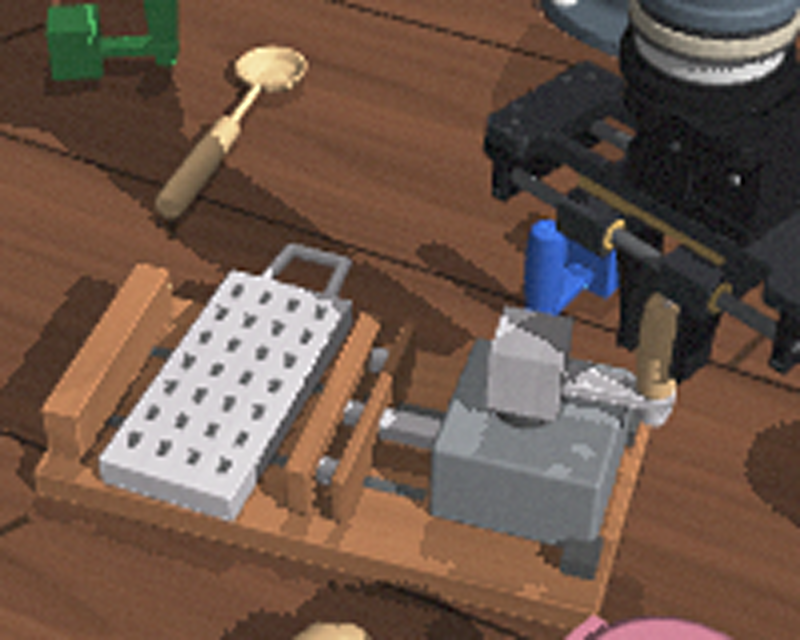

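move_arm([
  [1, 0, -6.5, -15.7, 0],
  [1, 0, -8.7, -32.5, 0],
  [1, 0, -6.5, -49.3, 0],
  [1, 0, 0, -65, 0],
  [1, 0, 10.3, -78.5, 0],
  [1, 0, 23.8, -88.8, 0],
  [1, 0, 39.5, -95.3, 0],
  [1, 0, 56.3, -97.5, 0],
])

```text
time: 16.45
position: [0.6039, 0.0798, 0.152]
tool_rot: [-0.696, 0.121, 0.697, 0.122]
ft_force: [-3.7, 5.6, 1.4]
grip_width: 0.0231
```

```bash
python3 w.py 540 550 562 574 586 598 610 620 630
python3 - <<'E'
from h import *
p=robot.camera("scene");save(p,"o_scene",(190,130,390,290),4)
E
```

```text
t 16.45 cw angle from start mod360 181.0 r 64.7 Ftan resist 3.87 Frad out -5.42 Fz 1.35 tcp z 0.152 q [-0.05  0.63  1.56  0.    0.96  1.86]
[[550.0, np.float64(11.3), np.float64(1.0)], [562.0, np.float64(24.3), np.float64(4.7)], [574.0, np.float64(36.3), np.float64(11.1)], [586.0, np.float64(46.8), np.float64(19.8)], [598.0, np.float64(55.1), np.float64(30.6)], [610.0, np.float64(61.1), np.float64(42.8)], [620.0, np.float64(64.0), np.float64(53.7)], [630.0, np.float64(65.0), np.float64(65.0)]]
```

View pics/o_scene.png

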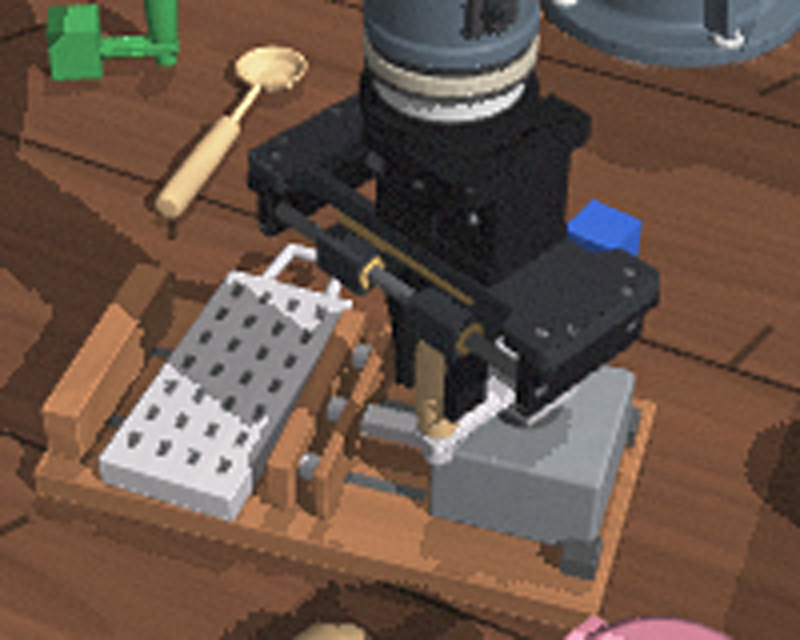

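move_arm([
  [1, 0, 11.3, 1.3, 0],
  [1, 0, 24.3, 5, 0],
  [1, 0, 36.3, 11.4, 0],
  [1, 0, 46.8, 20.1, 0],
  [1, 0, 55.1, 30.9, 0],
  [1, 0, 61.1, 43.1, 0],
  [1, 0, 64, 54, 0],
  [1, 0, 65, 65.3, 0],
])

```text
time: 17.17
position: [0.5235, 0.041, 0.1526]
tool_rot: [0.7, -0.121, -0.693, -0.123]
ft_force: [6.0, 5.4, -5.3]
grip_width: 0.0229
```

```bash
python3 w.py 630 636 643 650 657 664 671 678 685
python3 - <<'E'
from h import *
p=robot.camera("scene");save(p,"p_scene",(190,180,330,290),5.7)
E
```

```text
t 17.17 cw angle from start mod360 267.9 r 65.1 Ftan resist 4.03 Frad out -6.93 Fz -5.31 tcp z 0.1526 q [-0.14  0.53  1.78  0.    0.82  1.78]
[[636.0, np.float64(-0.4), np.float64(6.8)], [643.0, np.float64(-1.7), np.float64(14.6)], [650.0, np.float64(-3.9), np.float64(22.2)], [657.0, np.float64(-7.1), np.float64(29.5)], [664.0, np.float64(-11.1), np.float64(36.3)], [671.0, np.float64(-15.9), np.float64(42.6)], [678.0, np.float64(-21.5), np.float64(48.3)], [685.0, np.float64(-27.7), np.float64(53.2)]]
```

View pics/p_scene.png

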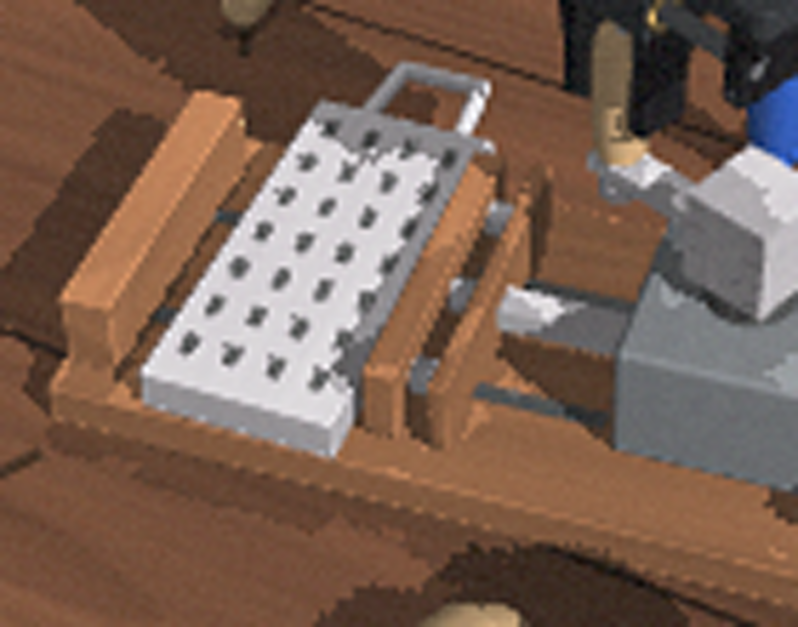

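move_arm([
  [1, 0, -0.9, 6.8, 0],
  [1, 0, -2.2, 14.6, 0],
  [1, 0, -4.4, 22.2, 0],
  [1, 0, -7.6, 29.5, 0],
  [1, 0, -11.6, 36.3, 0],
  [1, 0, -16.4, 42.6, 0],
  [1, 0, -22, 48.3, 0],
  [1, 0, -28.2, 53.2, 0],
])

```text
time: 17.88
position: [0.4795, 0.0869, 0.1525]
tool_rot: [0.697, -0.121, -0.696, -0.121]
ft_force: [2.8, -3.4, -2.4]
grip_width: 0.0229
```

```bash
python3 w.py 685 690 695 700 705 710 715 720 725 
python3 - <<'E'
from h import *
p=robot.camera("scene");save(p,"q_scene",(190,180,330,290),5.7)
E
```

```text
t 17.88 cw angle from start mod360 325.9 r 66.0 Ftan resist 3.96 Frad out -1.86 Fz -2.41 tcp z 0.1525 q [-0.05  0.5   1.86 -0.    0.78  1.86]
[[690.0, np.float64(-4.8), np.float64(3.0)], [695.0, np.float64(-9.8), np.float64(5.7)], [700.0, np.float64(-15.1), np.float64(7.8)], [705.0, np.float64(-20.5), np.float64(9.5)], [710.0, np.float64(-26.0), np.float64(10.8)], [715.0, np.float64(-31.6), np.float64(11.5)], [720.0, np.float64(-37.3), np.float64(11.8)], [725.0, np.float64(-42.9), np.float64(11.5)]]
```

View pics/q_scene.png

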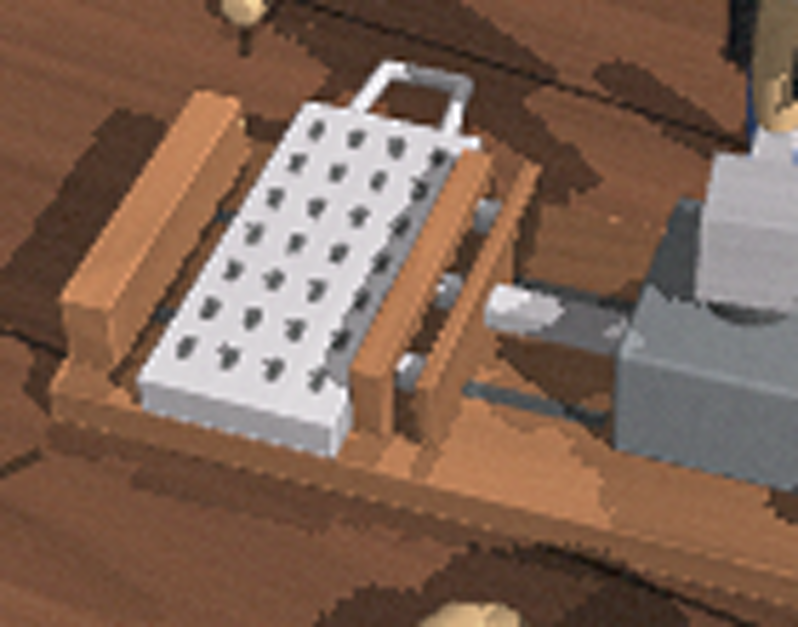

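move_arm([
  [1, 0, -4.8, 2.8, 0],
  [1, 0, -9.8, 5.5, 0],
  [1, 0, -15.1, 7.6, 0],
  [1, 0, -20.5, 9.3, 0],
  [1, 0, -26, 10.6, 0],
  [1, 0, -31.6, 11.3, 0],
  [1, 0, -37.3, 11.6, 0],
  [1, 0, -42.9, 11.3, 0],
])

```text
time: 18.6
position: [0.4833, 0.131, 0.1523]
tool_rot: [-0.696, 0.121, 0.697, 0.121]
ft_force: [3.3, -3.8, -2.3]
grip_width: 0.0231
```

```bash
python3 w.py 725 730 735 740 745 750 755 760 765 
python3 - <<'E'
from h import *
p=robot.camera("scene");save(p,"r_scene",(190,180,330,290),5.7)
E
```

```text
t 18.6 cw angle from start mod360 4.9 r 66.4 Ftan resist 2.04 Frad out -4.57 Fz -2.29 tcp z 0.1523 q [ 0.04  0.51  1.83 -0.    0.8   1.96]
[[730.0, np.float64(-5.6), np.float64(-0.7)], [735.0, np.float64(-11.2), np.float64(-2.0)], [740.0, np.float64(-16.6), np.float64(-3.7)], [745.0, np.float64(-21.8), np.float64(-5.8)], [750.0, np.float64(-26.8), np.float64(-8.5)], [755.0, np.float64(-31.6), np.float64(-11.5)], [760.0, np.float64(-36.1), np.float64(-15.0)], [765.0, np.float64(-40.3), np.float64(-18.8)]]
```

View pics/r_scene.png

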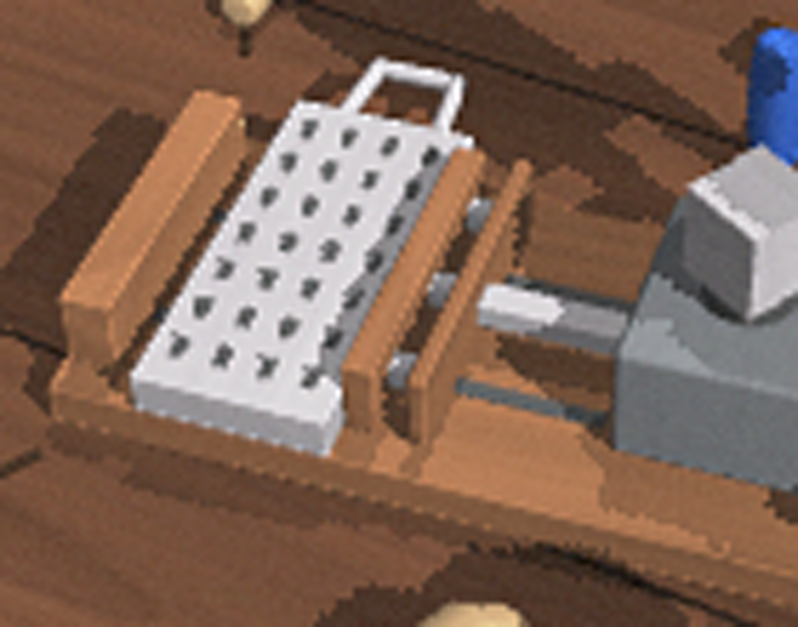

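move_arm([
  [1, 0, -5.6, -1.3, 0],
  [1, 0, -11.2, -2.7, 0],
  [1, 0, -16.6, -4.4, 0],
  [1, 0, -21.8, -6.5, 0],
  [1, 0, -26.8, -9.2, 0],
  [1, 0, -31.6, -12.2, 0],
  [1, 0, -36.1, -15.7, 0],
  [1, 0, -40.3, -19.5, 0],
])

```text
time: 19.32
position: [0.5149, 0.1626, 0.1522]
tool_rot: [-0.696, 0.121, 0.697, 0.121]
ft_force: [-2.1, -3.2, 1.8]
grip_width: 0.023
```

```bash
python3 w.py 765 769 773 777 781 785 789 793 797 
python3 - <<'E'
from h import *
p=robot.camera("scene");save(p,"s_scene",(190,180,330,290),5.7)
E
```

```text
t 19.32 cw angle from start mod360 44.4 r 66.1 Ftan resist 3.29 Frad out -2.01 Fz 1.82 tcp z 0.1522 q [0.1  0.55 1.73 0.   0.86 2.01]
[[769.0, np.float64(-3.1), np.float64(-3.3)], [773.0, np.float64(-5.9), np.float64(-6.8)], [777.0, np.float64(-8.6), np.float64(-10.6)], [781.0, np.float64(-10.9), np.float64(-14.4)], [785.0, np.float64(-12.9), np.float64(-18.5)], [789.0, np.float64(-14.7), np.float64(-22.7)], [793.0, np.float64(-16.2), np.float64(-27.0)], [797.0, np.float64(-17.4), np.float64(-31.3)]]
```

View pics/s_scene.png

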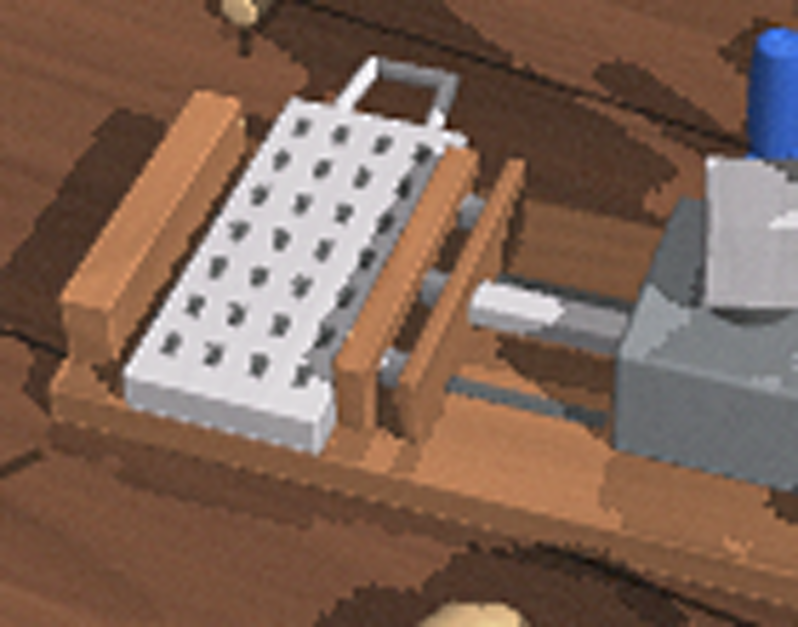

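move_arm([
  [1, 0, -3.1, -3.3, 0],
  [1, 0, -5.9, -6.8, 0],
  [1, 0, -8.6, -10.6, 0],
  [1, 0, -10.9, -14.4, 0],
  [1, 0, -12.9, -18.5, 0],
  [1, 0, -14.7, -22.7, 0],
  [1, 0, -16.2, -27, 0],
  [1, 0, -17.4, -31.3, 0],
])

```text
time: 20.03
position: [0.5513, 0.1681, 0.1523]
tool_rot: [0.697, -0.121, -0.697, -0.121]
ft_force: [-3.4, 0.9, 2.7]
grip_width: 0.0232
```

```bash
python3 w.py 797 801 805 809 813 817 821 825 829
python3 - <<'E'
from h import *
p=robot.camera("scene");save(p,"t_scene",(190,180,330,290),5.7)
E
```

```text
t 20.03 cw angle from start mod360 76.8 r 65.5 Ftan resist 3.43 Frad out 0.45 Fz 2.72 tcp z 0.1523 q [0.1  0.59 1.64 0.   0.91 2.02]
[[801.0, np.float64(-0.9), np.float64(-4.5)], [805.0, np.float64(-1.4), np.float64(-9.0)], [809.0, np.float64(-1.7), np.float64(-13.5)], [813.0, np.float64(-1.6), np.float64(-18.0)], [817.0, np.float64(-1.2), np.float64(-22.5)], [821.0, np.float64(-0.5), np.float64(-27.0)], [825.0, np.float64(0.5), np.float64(-31.4)], [829.0, np.float64(1.9), np.float64(-35.8)]]
```

View pics/t_scene.png

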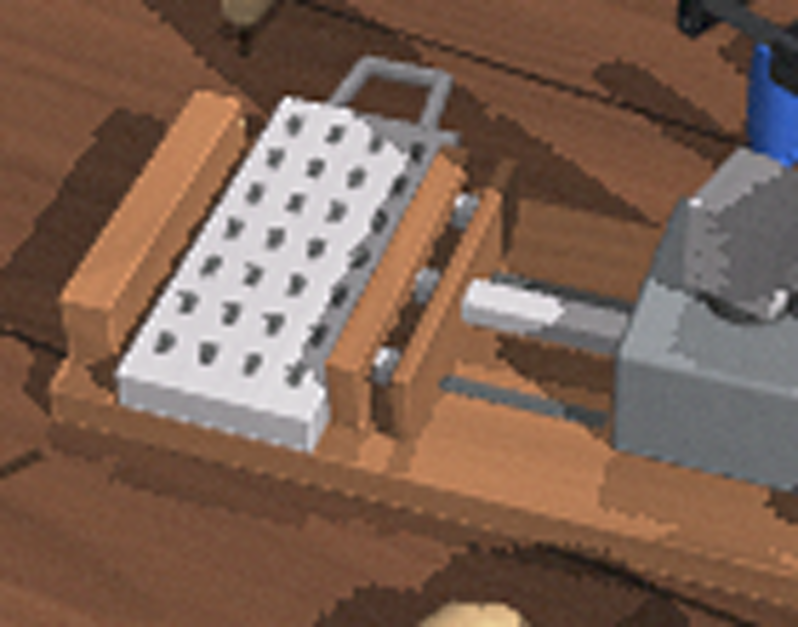

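move_arm([
  [1, 0, -0.9, -4.5, 0],
  [1, 0, -1.4, -9, 0],
  [1, 0, -1.7, -13.5, 0],
  [1, 0, -1.6, -18, 0],
  [1, 0, -1.2, -22.5, 0],
  [1, 0, -1.2, -22.5, 0],
])

```text
time: 20.58
position: [0.5737, 0.1608, 0.1523]
tool_rot: [0.697, -0.121, -0.696, -0.121]
ft_force: [-1.9, 0.9, 1.3]
grip_width: 0.0232
```

```bash
python3 w.py 817 821 825 829 833 837 841 845 849
```

```text
t 20.58 cw angle from start mod360 97.6 r 65.2 Ftan resist 2.11 Frad out -0.13 Fz 1.29 tcp z 0.1523 q [ 0.09  0.61  1.59 -0.    0.94  2.  ]
[[821.0, np.float64(0.7), np.float64(-4.5)], [825.0, np.float64(1.7), np.float64(-8.9)], [829.0, np.float64(3.1), np.float64(-13.2)], [833.0, np.float64(4.7), np.float64(-17.5)], [837.0, np.float64(6.6), np.float64(-21.6)], [841.0, np.float64(8.8), np.float64(-25.6)], [845.0, np.float64(11.3), np.float64(-29.4)], [849.0, np.float64(14.0), np.float64(-33.0)]]
```

move_arm([
  [1, 0, 0.7, -4.5, 0],
  [1, 0, 1.7, -8.9, 0],
  [1, 0, 3.1, -13.2, 0],
  [1, 0, 4.7, -17.5, 0],
  [1, 0, 6.6, -21.6, 0],
  [1, 0, 6.6, -21.6, 0],
])

```text
time: 21.08
position: [0.5914, 0.1469, 0.1523]
tool_rot: [0.697, -0.121, -0.696, -0.121]
ft_force: [-1.7, 0.0, 1.3]
grip_width: 0.0231
```

```bash
python3 w.py 837 841 845 849 853 857
python3 - <<'E'
from h import *
p=robot.camera("scene");save(p,"u_scene",(190,180,330,290),5.7)
E
```

```text
t 21.08 cw angle from start mod360 117.4 r 65.0 Ftan resist 1.15 Frad out -1.22 Fz 1.32 tcp z 0.1523 q [ 0.06  0.62  1.56 -0.    0.96  1.98]
[[841.0, np.float64(2.2), np.float64(-4.0)], [845.0, np.float64(4.7), np.float64(-7.8)], [849.0, np.float64(7.4), np.float64(-11.4)], [853.0, np.float64(10.4), np.float64(-14.8)], [857.0, np.float64(13.6), np.float64(-18.0)]]
```

View pics/u_scene.png

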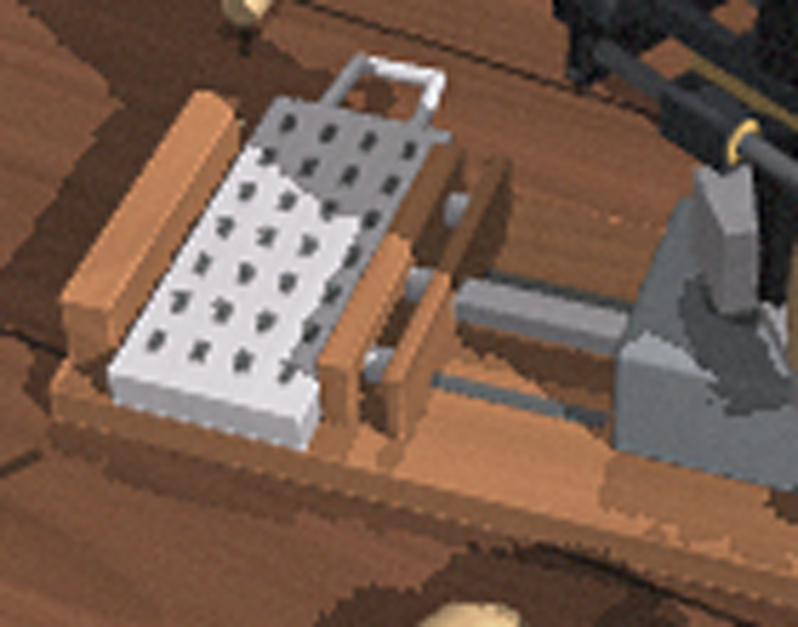

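move_arm([
  [1, 0, 2.2, -4, 0],
  [1, 0, 4.7, -7.8, 0],
  [1, 0, 7.4, -11.4, 0],
  [1, 0, 10.4, -14.8, 0],
  [1, 0, 13.6, -18, 0],
  [1, 0, 13.6, -18, 0],
])

```text
time: 21.63
position: [0.6032, 0.128, 0.1522]
tool_rot: [0.697, -0.121, -0.697, -0.121]
ft_force: [-1.9, 1.6, 1.5]
grip_width: 0.0232
```

```bash
python3 w.py 857 861 865 869 873 877
python3 - <<'E'
from h import *
p=robot.camera("scene");save(p,"v_scene",(190,180,330,290),5.7)
E
```

```text
t 21.63 cw angle from start mod360 137.3 r 64.8 Ftan resist 2.21 Frad out -1.17 Fz 1.48 tcp z 0.1522 q [ 0.03  0.63  1.54 -0.    0.97  1.94]
[[861.0, np.float64(3.4), np.float64(-3.0)], [865.0, np.float64(7.0), np.float64(-5.7)], [869.0, np.float64(10.9), np.float64(-8.2)], [873.0, np.float64(14.8), np.float64(-10.4)], [877.0, np.float64(18.9), np.float64(-12.3)]]
```

View pics/v_scene.png

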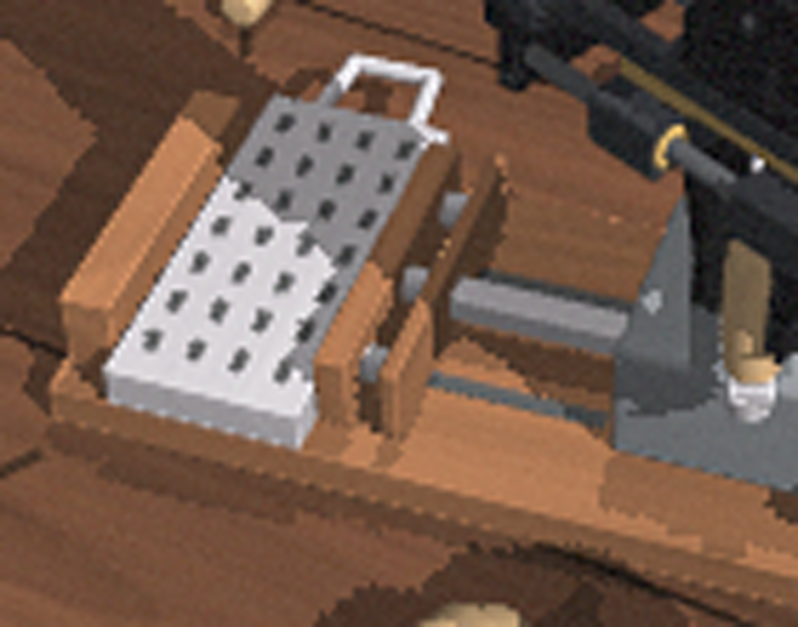

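Close to the fixed jaw now. Continue in small feeling steps.

move_arm([
  [1, 0, 3.4, -3, 0],
  [1, 0, 7, -5.7, 0],
  [1, 0, 10.9, -8.2, 0],
  [1, 0, 10.9, -8.2, 0],
])

```text
time: 22.02
position: [0.607, 0.1151, 0.1522]
tool_rot: [-0.697, 0.121, 0.697, 0.121]
ft_force: [-3.1, 1.5, 0.3]
grip_width: 0.0233
```

```bash
python3 w.py 869 872 875 878 881
```

```text
t 22.02 cw angle from start mod360 149.2 r 64.6 Ftan resist 2.07 Frad out -2.75 Fz 0.29 tcp z 0.1522 q [ 0.01  0.63  1.54 -0.    0.97  1.92]
[[872.0, np.float64(3.0), np.float64(-1.7)], [875.0, np.float64(6.0), np.float64(-3.2)], [878.0, np.float64(9.1), np.float64(-4.6)], [881.0, np.float64(12.3), np.float64(-5.7)]]
```

move_arm([
  [1, 0, 3, -1.5, 0],
  [1, 0, 6, -3, 0],
  [1, 0, 9.1, -4.3, 0],
  [1, 0, 12.3, -5.4, 0],
  [1, 0, 12.3, -5.4, 0],
])

```text
time: 22.43
position: [0.608, 0.1018, 0.1523]
tool_rot: [0.697, -0.121, -0.697, -0.121]
ft_force: [-1.3, 3.2, -0.3]
grip_width: 0.0235
```

```bash
python3 w.py 881 884 887 890 893 896 899
```

```text
t 22.43 cw angle from start mod360 161.1 r 64.5 Ftan resist 3.2 Frad out -1.36 Fz -0.27 tcp z 0.1523 q [-0.02  0.63  1.54 -0.    0.97  1.9 ]
[[884.0, np.float64(3.2), np.float64(-1.0)], [887.0, np.float64(6.5), np.float64(-1.9)], [890.0, np.float64(9.9), np.float64(-2.6)], [893.0, np.float64(13.2), np.float64(-3.1)], [896.0, np.float64(16.6), np.float64(-3.4)], [899.0, np.float64(20.0), np.float64(-3.5)]]
```

move_arm([
  [1, 0, 3.2, -1, 0],
  [1, 0, 6.5, -1.8, 0],
  [1, 0, 9.9, -2.4, 0],
  [1, 0, 9.9, -2.4, 0],
])

```text
time: 22.77
position: [0.6069, 0.0919, 0.1524]
tool_rot: [0.697, -0.121, -0.696, -0.121]
ft_force: [-1.7, 3.7, -1.2]
grip_width: 0.023
```

```bash
python3 w.py 890 893 896 899 902 905
python3 - <<'E'
from h import *
p=robot.camera("scene");save(p,"x_scene",(190,180,330,290),5.7)
E
```

```text
t 22.77 cw angle from start mod360 170.0 r 64.4 Ftan resist 3.39 Frad out -2.3 Fz -1.19 tcp z 0.1524 q [-0.03  0.63  1.55 -0.    0.97  1.88]
[[893.0, np.float64(3.4), np.float64(-0.5)], [896.0, np.float64(6.8), np.float64(-0.8)], [899.0, np.float64(10.2), np.float64(-1.0)], [902.0, np.float64(13.6), np.float64(-0.9)], [905.0, np.float64(17.0), np.float64(-0.7)]]
```

View pics/x_scene.png

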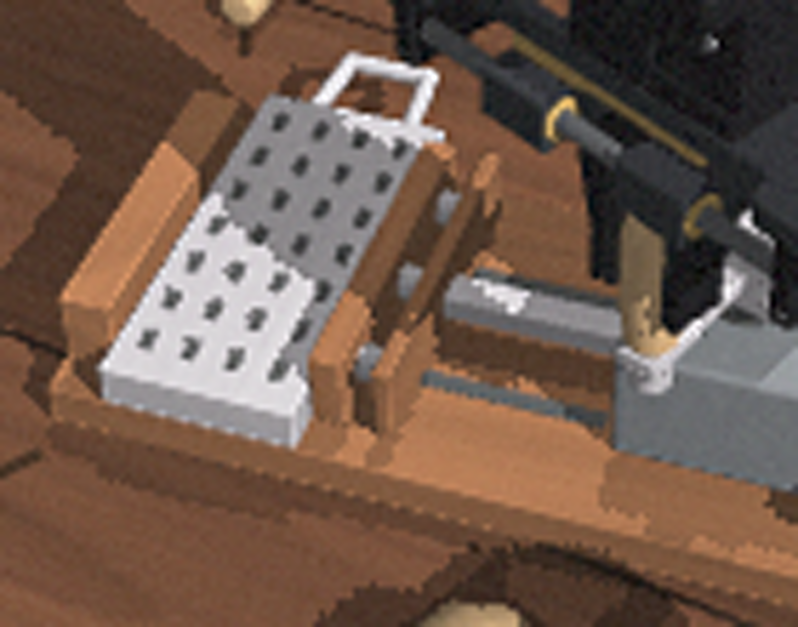

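move_arm([
  [1, 0, 3.4, -0.3, 0],
  [1, 0, 6.8, -0.5, 0],
  [1, 0, 10.2, -0.6, 0],
  [1, 0, 10.2, -0.6, 0],
])

```text
time: 23.15
position: [0.6042, 0.0821, 0.1525]
tool_rot: [0.697, -0.121, -0.696, -0.121]
ft_force: [-0.4, 3.7, -0.2]
grip_width: 0.0229
```

```bash
python3 w.py 899 902 905 908 911 914
```

```text
t 23.15 cw angle from start mod360 179.0 r 64.2 Ftan resist 3.41 Frad out -1.57 Fz -0.16 tcp z 0.1525 q [-0.05  0.62  1.56  0.    0.96  1.87]
[[902.0, np.float64(3.4), np.float64(0.0)], [905.0, np.float64(6.8), np.float64(0.2)], [908.0, np.float64(10.2), np.float64(0.6)], [911.0, np.float64(13.5), np.float64(1.2)], [914.0, np.float64(16.9), np.float64(1.9)]]
```

move_arm([
  [1, 0, 3.4, 0.1, 0],
  [1, 0, 6.8, 0.4, 0],
  [1, 0, 10.2, 0.8, 0],
  [1, 0, 10.2, 0.8, 0],
])

```text
time: 23.48
position: [0.6002, 0.0731, 0.1525]
tool_rot: [0.697, -0.121, -0.696, -0.121]
ft_force: [0.2, 4.4, -0.8]
grip_width: 0.0228
```

```bash
python3 w.py 908 911 914 917 920 923
```

```text
t 23.48 cw angle from start mod360 187.8 r 64.1 Ftan resist 4.0 Frad out -1.94 Fz -0.77 tcp z 0.1525 q [-0.06  0.62  1.57  0.    0.95  1.85]
[[911.0, np.float64(3.4), np.float64(0.6)], [914.0, np.float64(6.7), np.float64(1.3)], [917.0, np.float64(10.0), np.float64(2.2)], [920.0, np.float64(13.2), np.float64(3.3)], [923.0, np.float64(16.4), np.float64(4.5)]]
```

Resistance is rising (4 N). Continue.

move_arm([
  [1, 0, 3.4, 0.7, 0],
  [1, 0, 6.7, 1.5, 0],
  [1, 0, 10, 2.4, 0],
  [1, 0, 10, 2.4, 0],
  [1, 0, 10, 2.4, 0],
])

```text
time: 23.9
position: [0.5949, 0.0648, 0.1526]
tool_rot: [0.697, -0.121, -0.696, -0.121]
ft_force: [1.3, 5.2, -2.0]
grip_width: 0.0231
```

```bash
python3 w.py 917 920 923 926 929 932
python3 - <<'E'
from h import *
p=robot.camera("scene");save(p,"y_scene",(190,180,330,290),5.7)
E
```

```text
t 23.9 cw angle from start mod360 196.6 r 64.1 Ftan resist 4.99 Frad out -2.04 Fz -1.99 tcp z 0.1526 q [-0.08  0.61  1.59  0.    0.94  1.84]
[[920.0, np.float64(3.2), np.float64(1.1)], [923.0, np.float64(6.4), np.float64(2.3)], [926.0, np.float64(9.5), np.float64(3.7)], [929.0, np.float64(12.5), np.float64(5.3)], [932.0, np.float64(15.4), np.float64(7.0)]]
```

View pics/y_scene.png

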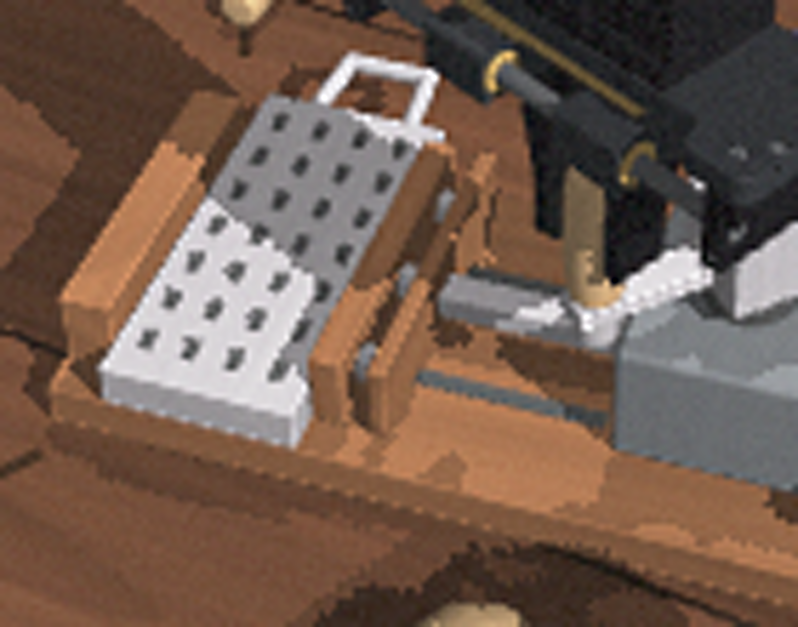

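move_arm([
  [1, 0, 3.2, 1.2, 0],
  [1, 0, 6.4, 2.5, 0],
  [1, 0, 9.5, 3.9, 0],
  [1, 0, 9.5, 3.9, 0],
  [1, 0, 9.5, 3.9, 0],
])

```text
time: 24.37
position: [0.5885, 0.0573, 0.1526]
tool_rot: [0.698, -0.121, -0.696, -0.122]
ft_force: [1.5, 5.4, -1.8]
grip_width: 0.0231
```

```bash
python3 w.py 926 928 930 932 934 936 938
```

```text
t 24.37 cw angle from start mod360 205.4 r 64.1 Ftan resist 4.84 Frad out -2.84 Fz -1.75 tcp z 0.1526 q [-0.09  0.6   1.61  0.    0.93  1.82]
[[928.0, np.float64(2.0), np.float64(1.0)], [930.0, np.float64(4.0), np.float64(2.1)], [932.0, np.float64(6.0), np.float64(3.3)], [934.0, np.float64(7.9), np.float64(4.5)], [936.0, np.float64(9.7), np.float64(5.8)], [938.0, np.float64(11.5), np.float64(7.2)]]
```

move_arm([
  [1, 0, 2, 1.1, 0],
  [1, 0, 4, 2.3, 0],
  [1, 0, 6, 3.5, 0],
  [1, 0, 6, 3.5, 0],
])

```text
time: 24.7
position: [0.5837, 0.0531, 0.1527]
tool_rot: [0.698, -0.121, -0.695, -0.122]
ft_force: [3.5, 6.5, -2.9]
grip_width: 0.0231
```

```bash
python3 -c "
from w import *
for i in range(4): w();robot.camera('side')
tab(932,[934,936,938,940,942])"
```

```text
t 24.7 cw angle from start mod360 211.2 r 64.1 Ftan resist 6.86 Frad out -2.87 Fz -2.88 tcp z 0.1527 q [-0.1   0.6   1.62  0.    0.92  1.81]
t 24.75 cw angle from start mod360 211.2 r 64.1 Ftan resist 6.09 Frad out -2.78 Fz -1.94 tcp z 0.1527 q [-0.1   0.6   1.62  0.    0.92  1.81]
t 24.8 cw angle from start mod360 211.2 r 64.1 Ftan resist 7.17 Frad out -2.37 Fz -3.36 tcp z 0.1527 q [-0.1   0.6   1.62  0.    0.92  1.81]
t 24.85 cw angle from start mod360 211.2 r 64.1 Ftan resist 7.15 Frad out -3.21 Fz -3.24 tcp z 0.1527 q [-0.1   0.6   1.62  0.    0.92  1.81]
[[934, np.float64(1.9), np.float64(1.2)], [936, np.float64(3.8), np.float64(2.5)], [938, np.float64(5.6), np.float64(3.9)], [940, np.float64(7.3), np.float64(5.3)], [942, np.float64(9.0), np.float64(6.8)]]
```

move_arm([
  [1, 0, 1.4, 0.9, 0],
  [1, 0, 1.9, 1.3, 0],
  [1, 0, 1.9, 1.3, 0],
])

```text
time: 25.15
position: [0.5822, 0.0519, 0.1528]
tool_rot: [0.698, -0.121, -0.695, -0.122]
ft_force: [3.8, 7.2, -2.4]
grip_width: 0.0233
```

```bash
python3 -c "
from w import *
for i in range(4): w();robot.camera('side')"
```

```text
t 25.15 cw angle from start mod360 212.9 r 64.1 Ftan resist 7.38 Frad out -3.44 Fz -2.38 tcp z 0.1528 q [-0.1   0.59  1.63  0.    0.92  1.81]
t 25.2 cw angle from start mod360 212.9 r 64.1 Ftan resist 6.66 Frad out -4.33 Fz -2.98 tcp z 0.1528 q [-0.1   0.59  1.63  0.    0.92  1.81]
t 25.25 cw angle from start mod360 212.9 r 64.1 Ftan resist 6.94 Frad out -3.59 Fz -3.67 tcp z 0.1528 q [-0.1   0.6   1.63  0.    0.92  1.81]
t 25.3 cw angle from start mod360 212.9 r 64.1 Ftan resist 7.04 Frad out -3.27 Fz -1.83 tcp z 0.1527 q [-0.1   0.6   1.63  0.    0.92  1.81]
```

move_arm([
  [0.5, 0, 0, 0, 0],
  [0, 0, 0, 0, 0],
  [-0.5, 0, 0, 0, 0],
  [-1, 0, 0, 0, 0],
  [-1, 0, 0, 0, 0],
  [-1, 0, 0, 0, 0],
  [-1, 0, 0, 0, 0],
  [-1, 0, 0, 0, 0],
])

```text
time: 26.02
position: [0.5799, 0.0507, 0.1525]
tool_rot: [0.697, -0.121, -0.697, -0.121]
ft_force: [-0.0, 0.6, -0.5]
grip_width: 0.0622
```

move_arm([
  [-1, -10, 0, 0, 0],
  [-1, -30, 0, 0, 0],
  [-1, -60, 0, 0, 0],
  [-1, -95, 0, 0, 0],
  [-1, -120, 0, 10, 0],
  [-1, -120, 0, 30, 0],
  [-1, -120, 0, 50, 0],
  [-1, -120, 0, 50, 0],
])

```text
time: 26.68
position: [0.529, 0.0692, 0.2736]
tool_rot: [-0.696, 0.121, 0.698, 0.121]
ft_force: [-0.4, -0.9, -0.3]
grip_width: 0.0869
```

```bash
python3 - <<'E'
from st import *
o=st()
p=robot.camera("scene");save(p,"z_scene",k=1.4);save(p,"z_crop",(190,160,360,290),4.7)
p=robot.camera("side");save(p,"z_side",(220,140,340,280),4.2)
p=robot.camera("wrist");save(p,"z_wrist",k=1.4)
E
```

```text
t 26.68 yaw%90 70.36 downvec [-3.e-03  4.e-04 -1.e+00] underside [0.5267 0.07   0.2371] shift to shaft [152.  -36.6  -5.2] F [-0.4 -0.9 -0.3] M [0.05 0.06 0.01] tcp [0.529  0.0692 0.2736] w 0.0869
```

View pics/z_scene.png

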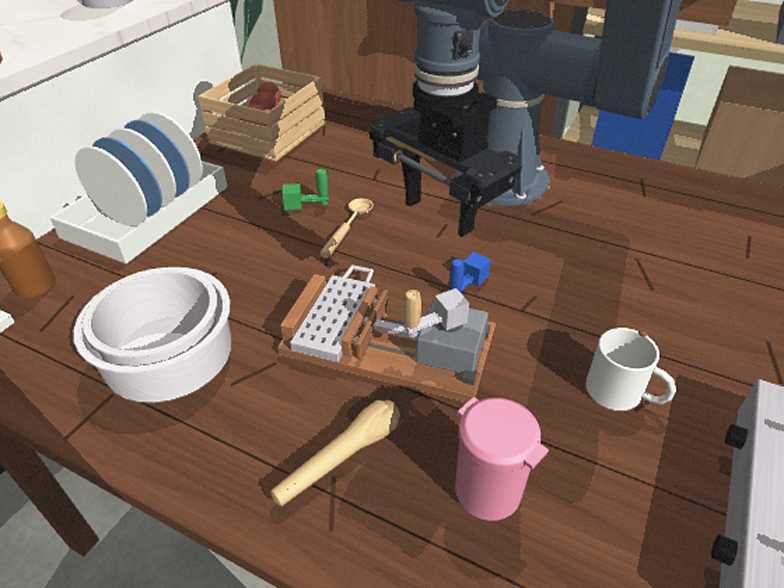

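View pics/z_crop.png

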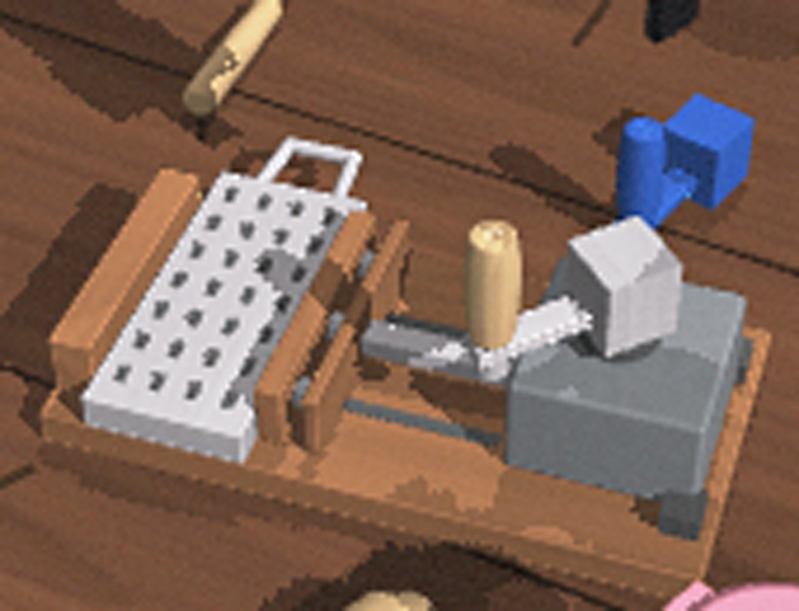

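View pics/z_side.png

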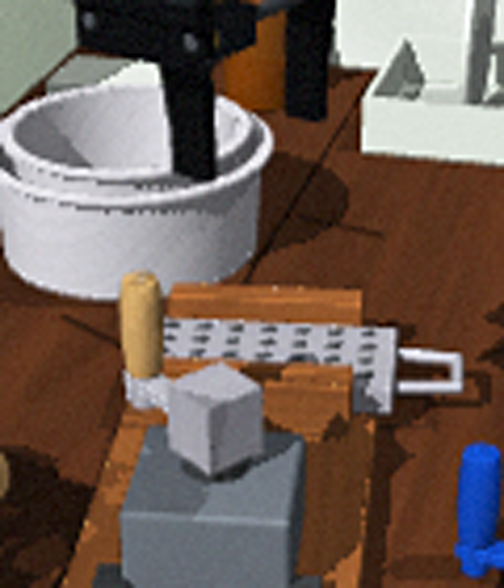

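View pics/z_wrist.png

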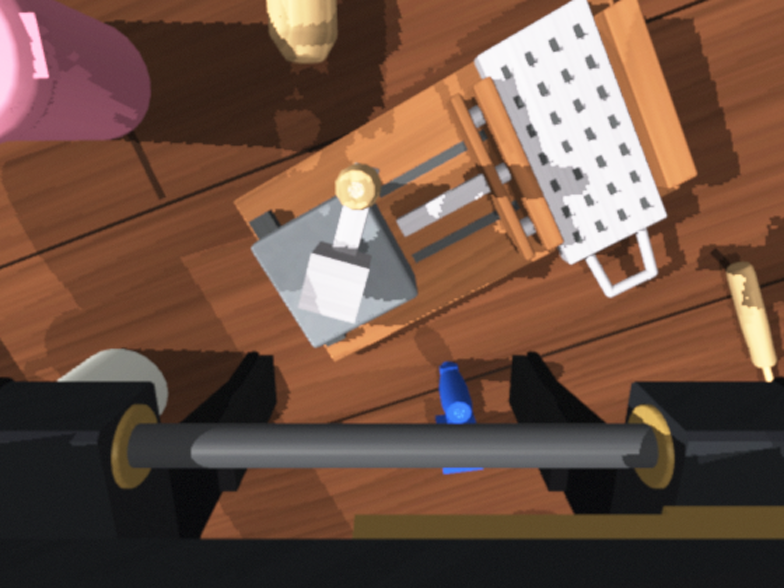

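```bash
python3 - <<'E'
from h import *
o=robot.get_obs();p=robot.camera("wrist")
P=np.array([ray(p,u/1.4,v/1.4,.125,o) for u,v in [(313,253),(369,268),(357,322),(300,306)]]);c=P.mean(0)
H=ray(p,357/1.4,189/1.4,.163,o)
a=np.arctan2(*(H-c)[1::-1]);print(c.round(4),[np.linalg.norm(P[i]-P[i-1]).round(4) for i in range(4)],H.round(4),np.degrees(a),np.linalg.norm((H-c)[:2]))
c=np.array([.5432,.1028]);a=np.radians(160.3-213)
for n,cr,k in [("scene",(290,180,370,260),7),("side",(230,195,310,275),7)]:
    p=robot.camera(n);save(p,"t",cr,k);im=cv2.imread("pics/t.png")
    for z,col in [(.085,(0,0,255)),(.125,(0,0,255)),(.092,(0,255,255))]:
        q=[]
        for s,t in [(1,1),(1,-1),(-1,-1),(-1,1)]:
            x,y=s*.018,t*.018
            uv=proj(p,[c[0]+x*np.cos(a)-y*np.sin(a),c[1]+x*np.sin(a)+y*np.cos(a),z]);q.append([(uv[0]-cr[0])*k,(uv[1]-cr[1])*k])
        cv2.polylines(im,[np.array(q).round().astype(np.int32)],True,col,1)
    cv2.imwrite(f"pics/seat_{n}.png",im)
E
python3 -c "
import cv2,numpy as np
cv2.imwrite('pics/seat.png',cv2.resize(np.hstack([cv2.imread('pics/seat_scene.png'),cv2.imread('pics/seat_side.png')]),None,fx=.71,fy=.71))"
```

```text
[0.5442 0.1019 0.125 ] [np.float64(0.035), np.float64(0.0348), np.float64(0.0358), np.float64(0.0368)] [0.5972 0.0642 0.163 ] -35.40487651009023 0.06511408438312905
```

View pics/seat.png

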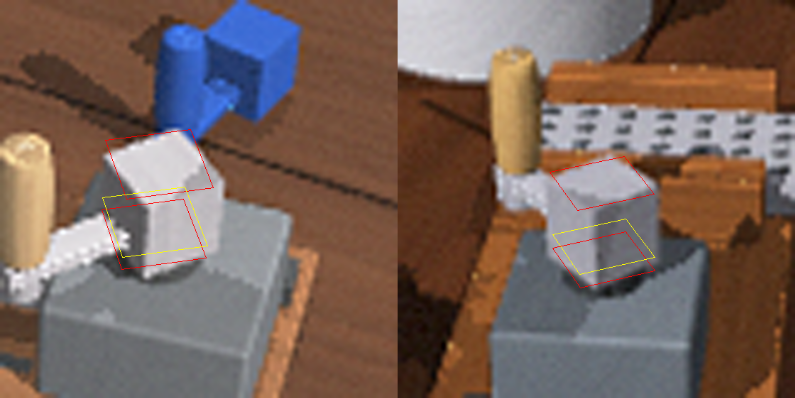

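```bash
python3 - <<'E'
from h import *
p=robot.camera("scene");save(p,"fin",(190,180,330,290),5.7)
a=cv2.imread("pics/y_scene.png");b=cv2.imread("pics/fin.png");x=cv2.imread("pics/x_scene.png")
c=lambda i:cv2.resize(i[230:460,290:480],None,fx=1.4,fy=1.4,interpolation=cv2.INTER_CUBIC)
cv2.imwrite("pics/cmp.png",np.hstack([c(x),c(a),c(b)]))
E
```

```text
(no output)
```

View pics/cmp.png

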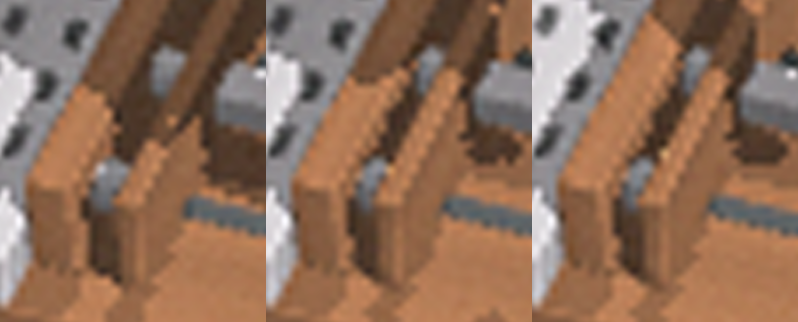

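```bash
python3 - <<'E'
from h import *
c=np.array([.5440,.1022]);a=np.radians(-35.4);ims=[]
for n,cr,k in [("scene",(290,180,370,260),5),("side",(230,195,310,275),5)]:
    p=robot.camera(n);save(p,"t",cr,k);im=cv2.imread("pics/t.png")
    for z,col in [(.085,(0,0,255)),(.125,(0,0,255)),(.095,(0,255,255))]:
        q=[]
        for s,t in [(1,1),(1,-1),(-1,-1),(-1,1)]:
            x,y=s*.018,t*.018
            uv=proj(p,[c[0]+x*np.cos(a)-y*np.sin(a),c[1]+x*np.sin(a)+y*np.cos(a),z]);q.append([(uv[0]-cr[0])*k,(uv[1]-cr[1])*k])
        cv2.polylines(im,[np.array(q).round().astype(np.int32)],True,col,1)
    ims.append(im)
cv2.imwrite("pics/seat2.png",np.hstack(ims))
p=robot.camera("scene");A=cv2.cvtColor(cv2.imread("pics/a_scene.png"),6);B=cv2.cvtColor(cv2.resize(p["image"][:,:,::-1],None,fx=1.4,fy=1.4,interpolation=cv2.INTER_CUBIC),6)
for n,(x0,y0,x1,y1) in dict(mug=(585,325,680,410),can=(455,395,550,520),pestle=(268,398,402,505),pots=(72,265,235,400),spoon=(318,195,376,262),green=(280,165,332,212),blue=(447,252,492,300)).items():
    r=cv2.matchTemplate(B[y0-15:y1+15,x0-15:x1+15],A[y0:y1,x0:x1],5);_,m,_,l=cv2.minMaxLoc(r);print(n,round(m,3),(l[0]-15,l[1]-15))
E
```

```text
mug 0.996 (0, 0)
can 0.996 (0, 0)
pestle 0.993 (0, 0)
pots 0.999 (0, 0)
spoon 0.958 (0, 0)
green 0.981 (0, 0)
blue 0.341 (0, 0)
```

View pics/seat2.png

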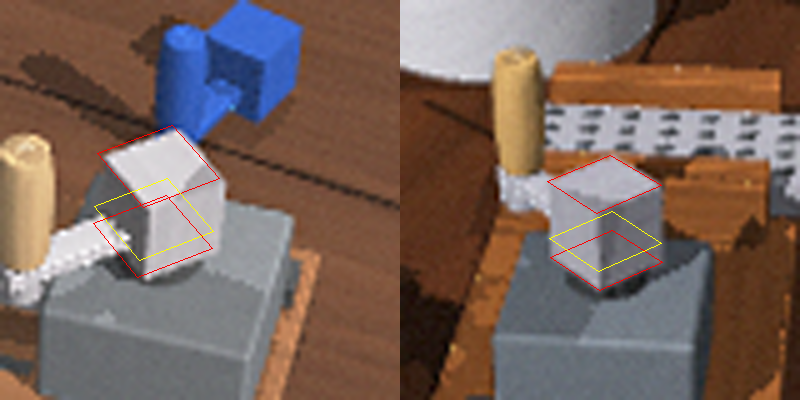

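```bash
python3 -c "
from rig import robot
o=robot.get_obs();print(o['time'],o['ft_force'])
print(robot.hand_in())"
```

```text
27.1833 [-0.73298644 -0.27894534 -0.64095831]
the job is handed in; nothing more can be done
None
```

The bare steel crank is on the clamp's shaft, down on the collar, and the grater is held between the jaws. I handed the job in at 27.2 s with the gripper open and clear of everything.

**Fitting:** The crank met the top of the square once, at about 16 N. I backed off, shifted it 1 mm, and it slid down freely. It touched the collar with its underside at 85 mm, pressing about 9 N. After letting go, an overlay on the side view put it at that height; the scene view agreed, a few millimetres off.

**Winding:** I wound it clockwise about 2.6 turns. Resistance rose from about 3 N to about 7.0 N, averaged over four readings. By the figures you gave, that is about 50 N on the grater.

**Checks that are less certain:**
- **Spring-back:** On release the crank turned back about 17°. I put that down to springs relaxing plus slack on the square.
- **Remaining clamping force:** I did not measure this directly. Your figures give about 40 N; a rough pixel estimate of the spring compression gave about 30 N, good only to roughly ±8 N.

**Other things:** The mug, canister, pestle, both pots, spoon and green look-alike showed no shift in before-and-after pictures. The match for the blue look-alike scored low (0.34), probably because the fitted crank now covers part of that view; by eye it had not moved.

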